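# Scoop the used laminating weights out from under the splash guard

### The arm

A 6-joint arm with a two-finger parallel gripper is mounted at the origin on a cart in front of the work surface, level with it; the furniture and walls round the work are solid. World frame = base frame: x ahead of the robot, y to its left, z up, the work surface at z = 0. Lengths are in m, angles in rad, forces in N, time in s.
With the tool pointing down it reaches from about 0.275 to 0.875 m from the base axis. Payload 12.5 kg.
Tool frame: the origin (TCP) lies at the very end of the fingers, on their centre line; the grasp point (between the pads) lies 19 mm behind it (r.grip_depth is the z of the grasp point in the tool frame, in m); z points along the fingers, y is the line along which they close (so a half turn about z gives the same grasp; the last joint's range is limited). The gripper opens to 85 mm and grips with 20 to 120 N. Pads are 22 mm wide; open, the fingers measure 114 mm over their backs; the gripper's body (76 mm by 85 mm) begins 54 mm behind the grasp point. The pads swing forward as they close: fully open they stand 13 mm farther back than shut.
Start: joints at [-1.205, 0.351, 1.652, -0, 1.139, -0.085], TCP at [0.24, -0.495, 0.231] pointing down, gripper open.
Joint ranges: [-2.75, 2.75], [-0.79, 2.1], [0.01, 2.65], [-1.57, 4.71], [0.07, 3.14], [-2.87, 2.87]. Speed limits (rad/s): [2.22, 2.22, 2.79, 3.14, 3.14, 3.14].

### API

Orientations are given as a unit quaternion [x, y, z, w].
In Python, from rig import r gives the robot as it stands.
- The arm moves only by the shell command python3 -m creep 'ROWS' [FORCE]. ROWS is JSON, a list of rows, each an object with "travel": the shift along the tool's x, y, z as a fraction of full scale, a list of three; "twist": the turn about the tool's z as a fraction of full scale; "grip": the closure, from 0 (fully open) to 1 (shut). A call has 1 to 12 rows; each row shifts and turns the commanded pose from where the row before left it, along the tool's axes as they then stand; what a row does not reach is not made up. Full scale, the value 1, is 3 cm for a shift and 0.15 rad for a turn. A row lasts 1/8 s, in which the tool goes at most 62.5 mm and 10.7 degrees, less where a joint would pass 70% of its speed; a pose out of reach is approached as far as the arm can. A call with a number of a shift or a turn outside -1 to 1 is refused whole. A call with a gripper value outside its range is refused whole. The fingers move at their own pace and stop on an object; FORCE is the grip in N (left out, the last holds). Time passes only in rows, so rows that do not move let the fingers close. It gives the time, the measured TCP pose, the force, the opening and the grip force at its end, in the units of the state.
- r.read_state(): the state, without advancing time (a new reading comes with each control period).
- r.camera(name): name is "scene" or "top"; returns the picture (420x560x3 uint8, red, green, blue); there is no depth.
- r.camera_info(name): a dict with "K" (3x3 intrinsics, pixels), "k1" (the pictures are not rectified: a ray, as slopes to the right and down, at radius r is drawn at 1 + k1 r^2 times it, then the intrinsics apply), "rvec" (rotation vector, rad) and "tvec" (3), from world to camera coordinates, as OpenCV has them. Camera axes: x right, y down, z forward; pixel columns grow to the right and rows downward; lengths in m; the calibration is good to about 2 mm. A picture is of the moment at which its call begins. camera_info takes no time and is no camera call.
- r.close_job(): hands the job in; it is judged then, once.
The state is a dict: "time_s": time; "joint_positions": joint angles; "dq": joint speeds; "joint_efforts": joint torques, N m; "tcp_pos": TCP position; "eef_rot": TCP orientation; "force": force on the tool from outside, world axes, zero at the start; "ft_torque": the same for the moment, N m; "gripper_width": opening from 0.0 (shut) to 1.0 (fully open); "gripper_force": force on a finger pad.
Only numpy, scipy, OpenCV 4.12 (cv2) and the standard library are available. Lean on these libraries where they do the work, as an engineer would, in place of code of your own. Each camera call takes 0.05 s, during which the arm holds its last target. There are 200 camera calls.

### The job

The round laminating weights along the bench stop are tacky with resin and half hidden under its clear guard. Use the hand scoop to push under each one against the stop, lift it clear and tip it into the grey cleaning tray, without the gripper ever touching a weight. When every weight lies in the tray, set the scoop down flat on the bench and let go of it; leave the other things alone.

Things in the scene. Friction and masses are not known exactly. Their poses are not given: they have to be found in the camera images.
- stop_face (a point): Bench stop, fixed: steel wall 340 mm long, 66 mm high. The point is the foot of the face looking to the weights, middle of its length, at bench height. x points into the wall (push that way), y along it, z up. A clear guard sheet, 5 mm thick, underside 66 mm above the bench, overhangs the face by 53 mm to -x along all its length; no end walls.
- tray_floor (a point): Grey open cleaning tray, fixed: outside 200 mm along its x, 150 mm along its y, 45 mm high (lip 48 mm, about 5 mm wider), walls 4 mm. The point is the centre of the inner floor, 4 mm above the bench; z up.
- scoop_grip (a point): Grip of the loose aluminium hand scoop (0.22 kg): black upright block, 16 mm thick along x, 44 mm wide along y, 56 mm high. The point is the block's centre, 114 mm above the scoop's underside; x points to the front lip, z up. The lip's front edge lies 105 mm ahead (+x) of it; the block stands on a post behind the pan.
- weight_1_center (a point): Round metal laminating weight, loose, 60 mm diameter, 20 mm high, 0.16 kg, its lower edge bevelled (4.5 mm high, 10 mm deep) so that the scoop's lip slips under it. The point is its centre, 10 mm above its underside. May be absent.
- weight_2_center (a point): A second such weight. May be absent.
- weight_3_center (a point): A third such weight. May be absent.
- tape_roll: Roll of yellow tape, 87 mm wide, 50 mm high, behind the stop; origin at its underside. To be left alone.
- cup: Clear mixing cup, 66 mm wide, 62 mm high; origin at its underside. To be left alone.
- clamp: Orange spring clamp, 110 mm long, lying flat behind the stop; origin at its underside. To be left alone.
- weight_1: The same weight as the point of this name; origin at the centre of its underside.
- weight_2: The same weight as the point of this name; origin at the centre of its underside.
- weight_3: The same weight as the point of this name; origin at the centre of its underside.
- scoop: The scoop; origin on its underside, 54 mm ahead of and 114 mm below the grip point, same axes. Lip 1.5 mm thick, smooth pan floor 3 mm, 90 mm wide inside (96 outside), 96 mm from lip edge to rear wall; side walls 23 mm high from 33 mm behind the lip, 14 mm high to 19 mm behind it. A weight slides off when the pan is tipped lip-down 35 degrees or more.
- tray: The tray as a whole; origin on the bench below its centre, same axes as its floor point.

How it is judged:
By the outcome, as a careful person would: the job done as asked, in the order asked, and still so for the second after the job is handed in, with the robot touching nothing.
Of weight_1, weight_2, weight_3 only 2 to 3 are there at a start; the rules pass over those that are not, and their reading is None.
At some moment in a run one of weight_1, weight_2, weight_3 may be knocked a few centimetres aside while the robot is not near it.
It also fails if it takes over 210 s, if anything falls off the work surface, if the arm or the gripper's body presses on something with over 40 N, if the wrist force passes 120 N, or if a joint passes its speed limit or range.

## Working session

There is one attempt and no reset: what is moved stays moved. The work goes in short steps, Python scripts to look and compute and a shell command to move; the robot and the scene stay as the last step left them, time stands still between calls to the robot, and variables do not carry over. Pictures are saved under pics/ and viewed, at most 14 in all, crops included, and the job is handed in when it is done.

```bash
ls; mkdir -p pics
cat > h.py <<'E'
import numpy as np,cv2
from rig import r
from scipy.spatial.transform import Rotation as R
def snap(n,f):
    im=r.camera(n); cv2.imwrite('pics/'+f,cv2.cvtColor(im,cv2.COLOR_RGB2BGR)); return im
def cast(n,uv,z):
    c=r.camera_info(n);K=np.array(c['K'],float)
    d=np.array([c['k1'],0,0,0],float)
    p=cv2.undistortPoints(np.array(uv,float).reshape(-1,1,2),K,d).reshape(-1,2)
    M=R.from_rotvec(np.array(c['rvec']).ravel()).as_matrix();t=np.array(c['tvec']).ravel()
    o=-M.T@t; D=np.c_[p,np.ones(len(p))]@M
    return o+D*((z-o[2])/D[:,2])[:,None]
def proj(n,X):
    c=r.camera_info(n)
    return cv2.projectPoints(np.array(X,float).reshape(-1,1,3),np.array(c['rvec'],float),np.array(c['tvec'],float),np.array(c['K'],float),np.array([c['k1'],0,0,0.]))[0].reshape(-1,2)
E
python3 - <<'E'
from h import *
snap('top','t0.png');snap('scene','s0.png')
s=r.read_state();print(s)
for n in('top','scene'):
    c=r.camera_info(n);M=R.from_rotvec(np.array(c['rvec']).ravel()).as_matrix();print(n,c, -M.T@np.array(c['tvec']).ravel())
E
```

```text
pics
{'time_s': 0.1, 'joint_positions': array([-1.20460729e+00,  3.51155810e-01,  1.65236449e+00,  8.07395933e-06,
        1.13911181e+00, -8.45711798e-02]), 'dq': array([ 0.00152254, -0.00176997, -0.00104016,  0.00018505, -0.00024098,
        0.00082353]), 'joint_efforts': array([ 8.39968034e-04, -5.06831610e+01, -2.91874945e+01, -7.87552295e-06,
        2.66863797e-03,  4.05445712e-05]), 'tcp_pos': array([ 0.23953778, -0.49476146,  0.23082513]), 'eef_rot': array([ 9.74709478e-01,  2.23475194e-01, -6.93111834e-05, -5.15097986e-04]), 'force': array([-0.89976532,  1.02814492, -0.17108458]), 'ft_torque': array([-0.01277096,  0.03534817, -0.00912891]), 'gripper_force': 0.0, 'gripper_width': 0.9974835995606559}
top {'K': array([[421.15796085,   0.        , 283.76140476],
       [  0.        , 421.15796085, 209.61237719],
       [  0.        ,   0.        ,   1.        ]]), 'k1': 0.005103872545665976, 'rvec': array([ 2.20234069, -2.1658497 ,  0.05151027]), 'tvec': array([0.33641268, 0.5841763 , 1.15574222])} [0.50747658 0.32979734 1.19326307]
scene {'K': array([[380.51242115,   0.        , 281.43882757],
       [  0.        , 380.51242115, 212.14397159],
       [  0.        ,   0.        ,   1.        ]]), 'k1': -0.10301350041242555, 'rvec': array([ 1.22182171, -1.98869412,  1.19760487]), 'tvec': array([0.54575044, 0.26410378, 0.61685301])} [-0.10932991  0.68590402  0.51544604]
```

View pics/t0.png

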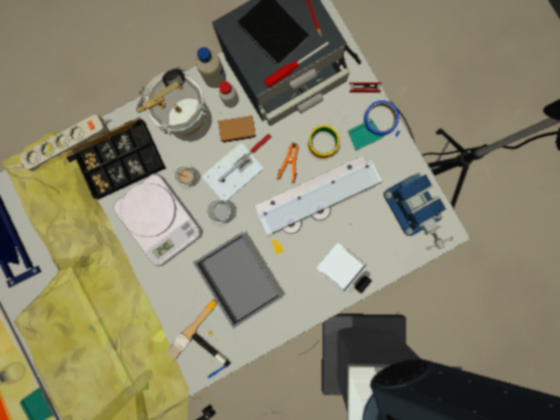

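View pics/s0.png

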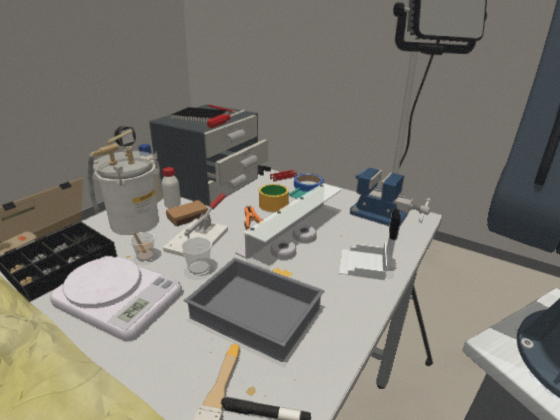

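Top: the stop is at (320,195), two weights peek out at (292,226) and (320,213), the scoop is at (342,265) with its grip at (363,283), and the tray is at (240,278). I'll zoom in on the stop and scoop.

Run:
```python
from h import *
im=cv2.imread('pics/t0.png')
c=im[150:310,230:400];cv2.imwrite('pics/t0c.png',cv2.resize(c,None,fx=3.5,fy=3.5,interpolation=cv2.INTER_CUBIC))
im=cv2.imread('pics/s0.png')
c=im[180:290,220:420];cv2.imwrite('pics/s0c.png',cv2.resize(c,None,fx=4,fy=4,interpolation=cv2.INTER_CUBIC))
print(cast('top',[[292,226],[320,213],[342,265]],0.02), cast('top',[[363,283]],.14))
```

```text
[[0.53314388 0.32240834 0.02      ]
 [0.57065957 0.24498436 0.02      ]
 [0.42776243 0.18255876 0.02      ]] [[0.39263125 0.1454229  0.14      ]]
```

View pics/t0c.png

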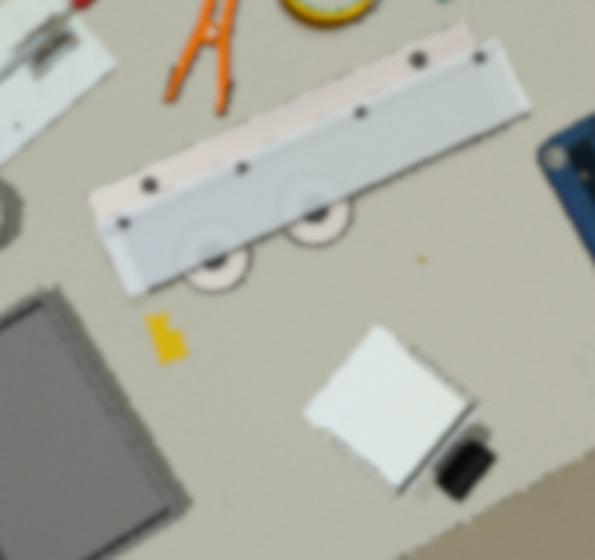

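View pics/s0c.png

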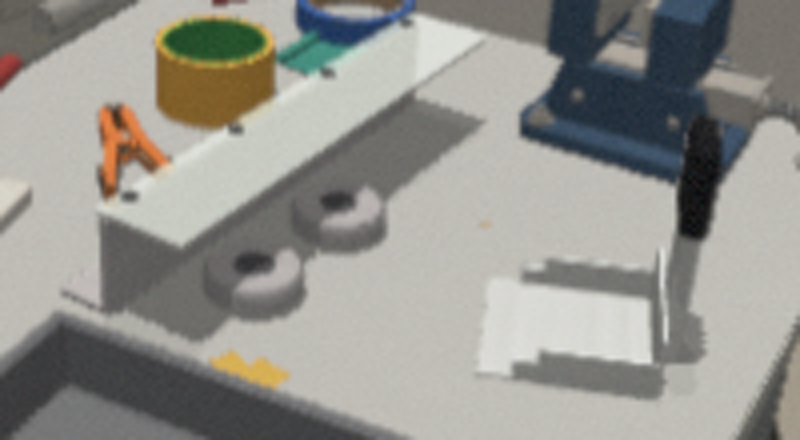

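The guard's front edge runs from crop (133,297) to (530,108). Weights A and B are centred near crop (215,254) and (316,207). The pan's corners are visible, and the grip is at crop (468,468). There is no sign of a third weight.

```bash
cat >> h.py <<'E'
def cc(p): p=np.array(p,float); return np.c_[230+p[:,0]/3.5,150+p[:,1]/3.5]
deg=np.degrees
E
python3 - <<'E'
from h import *
g=cast('top',cc([[133,297],[530,108]]),.071)[:,:2]
y=g[0]-g[1];L=np.linalg.norm(y);y/=L; x=np.array([y[1],-y[0]])
if x@np.array([1,0])<0:x=-x
f=g.mean(0)+.053*x
print('stop len',L,'x dir',x,'yaw',deg(np.arctan2(x[1],x[0])),'face',f)
w=cast('top',cc([[215,254],[316,207]]),.02)[:,:2]
for a in w: print('w',a,'in stop',(a-f)@x,(a-f)@np.array([-x[1],x[0]]))
p=cast('top',cc([[305,410],[380,325],[472,405],[400,490]]),.01)[:,:2]
lip=p[:2].mean(0);rear=p[2:].mean(0);d=lip-rear;print('pan',np.linalg.norm(p[0]-p[1]),np.linalg.norm(d),'yaw',deg(np.arctan2(d[1],d[0])))
d/=np.linalg.norm(d);print('lip',lip,'grip est from lip',lip-.105*d,'grip top',cast('top',cc([[468,465]]),.142))
im=cv2.cvtColor(cv2.imread('pics/t0.png'),cv2.COLOR_BGR2RGB)
m=((im.max(2)<30)*255).astype('uint8');m[:260]=0;m[300:]=0;m[:,:345]=0;m[:,385:]=0
c=max(cv2.findContours(m,0,2)[0],key=cv2.contourArea);q=cv2.minAreaRect(c);b=cv2.boxPoints(q);print('grip px',q,cast('top',[q[0]],.142),cast('top',b,.142)[:,:2])
# tray inner floor/lip
t=cast('top',[[244,233],[196,263],[236,325],[283,295]],.048)[:,:2];print('tray',t,t.mean(0),[np.linalg.norm(t[i]-t[i-1]) for i in range(4)])
s=r.read_state();M=R.from_quat(s['eef_rot']).as_matrix();print(M)
E
```

```text
stop len 0.33545533863400373 x dir [0.89563039 0.44479905] yaw 26.41048283644953 face [0.62947151 0.25956039]
w [0.54266038 0.32415124] in stop -0.04902073934472402 0.0964630366265641
w [0.58144075 0.24431672] in stop -0.04979818018184755 0.007711342581481258
pan 0.09046953544953767 0.09713991295813776 yaw 50.39319969922651
lip [0.45416787 0.22091601] grip est from lip [0.38722874 0.14002006] grip top [[0.39323195 0.14401705 0.142     ]]
grip px ((361.7500305175781, 283.2500305175781), (7.071067810058594, 13.435027122497559), 45.0) [[0.39217967 0.14884587 0.142     ]] [[0.38634004 0.16665716]
 [0.41003549 0.14340213]
 [0.39802079 0.13103243]
 [0.37435953 0.15427955]]
tray [[0.51132212 0.45273232]
 [0.42795867 0.58109096]
 [0.26461445 0.46855237]
 [0.3465792  0.3438472 ]] [0.38761861 0.46155571] [np.float64(0.19747455600870145), np.float64(0.15305360782873906), np.float64(0.19835893966859536), np.float64(0.14923002643457206)]
[[ 9.00117666e-01  4.35646709e-01 -3.65339780e-04]
 [ 4.35646851e-01 -9.00117144e-01  9.73163118e-04]
 [ 9.51067101e-05 -1.03512044e-03 -9.99999460e-01]]
```

```bash
cat >> h.py <<'E'
def go(x,y,z,yaw):
    "units of travel in tool axes AFTER turning to yaw(deg)"
    s=r.read_state();M=R.from_quat(s['eef_rot']).as_matrix();y0=np.arctan2(M[1,0],M[0,0])
    a=np.radians(yaw);tw=-(((a-y0+np.pi)%(2*np.pi))-np.pi)
    d=np.array([x,y,z])-s['tcp_pos']
    print('twist',(tw/.15).round(2),'travel',(np.array([d[0]*np.cos(a)+d[1]*np.sin(a),d[0]*np.sin(a)-d[1]*np.cos(a),-d[2]])/.03).round(2),'t',round(s['time_s'],1),'tcp',s['tcp_pos'].round(4),'yaw',deg(y0).round(2),'tilt',deg(np.arccos(-M[2,2])).round(2),'w',round(s['gripper_width'],3),'F',s['force'].round(1),round(s['gripper_force'],1))
E
python3 -m creep '[{"travel":[0,0,0],"twist":-0.93,"grip":0},{"travel":[0,0,0],"twist":-0.93,"grip":0},{"travel":[0,0,0],"twist":-0.93,"grip":0},{"travel":[1,-0.5,0],"twist":0,"grip":0},{"travel":[1,-0.5,0],"twist":0,"grip":0},{"travel":[1,-0.5,0],"twist":0,"grip":0},{"travel":[1,-0.5,0],"twist":0,"grip":0},{"travel":[1,-0.5,0],"twist":0,"grip":0},{"travel":[1,-0.5,0],"twist":0,"grip":0},{"travel":[1,-0.5,0],"twist":0,"grip":0},{"travel":[1,-0.5,0],"twist":0,"grip":0},{"travel":[1,-0.5,0],"twist":0,"grip":0}]'
python3 -c "
from h import *
go(.390,.143,.231,50)"
```

```text
time_s: 1.6
tcp_pos: [0.3108, -0.2005, 0.2312]
eef_rot: [0.907, 0.421, -0.0, -0.0]
force: [0.3, -1.7, 0.3]
gripper_width: 1.003
gripper_force: 0.0
twist -0.02 travel [ 1.047e+01 -5.340e+00  1.000e-02] t 1.6 tcp [ 0.3108 -0.2005  0.2312] yaw 49.8 tilt 0.01 w 1.003 F [ 0.3 -1.7  0.3] 0.0
```

```bash
python3 -m creep '[{"travel":[0.95,-0.485,0],"twist":0,"grip":0},{"travel":[0.95,-0.485,0],"twist":0,"grip":0},{"travel":[0.95,-0.485,0],"twist":0,"grip":0},{"travel":[0.95,-0.485,0],"twist":0,"grip":0},{"travel":[0.95,-0.485,0],"twist":0,"grip":0},{"travel":[0.95,-0.485,0],"twist":0,"grip":0},{"travel":[0.95,-0.485,0],"twist":0,"grip":0},{"travel":[0.95,-0.485,0],"twist":0,"grip":0},{"travel":[0.95,-0.485,0],"twist":0,"grip":0},{"travel":[0.95,-0.485,0],"twist":0,"grip":0},{"travel":[0.95,-0.485,0],"twist":0,"grip":0},{"travel":[0,0,0],"twist":0,"grip":0}]'
python3 -c "
from h import *
go(.390,.143,.095,50)
snap('scene','s1.png')
c=cv2.imread('pics/s1.png')[130:290,260:460];cv2.imwrite('pics/s1c.png',cv2.resize(c,None,fx=3.5,fy=3.5))"
```

```text
time_s: 3.1
tcp_pos: [0.3908, 0.1423, 0.231]
eef_rot: [0.907, 0.422, -0.0, -0.0]
force: [-0.6, -0.1, 0.8]
gripper_width: 1.002
gripper_force: 0.0
twist -0.01 travel [-0.   -0.04  4.53] t 3.1 tcp [0.3908 0.1423 0.231 ] yaw 49.94 tilt 0.03 w 1.002 F [-0.6 -0.1  0.8] 0.0
```

View pics/s1c.png

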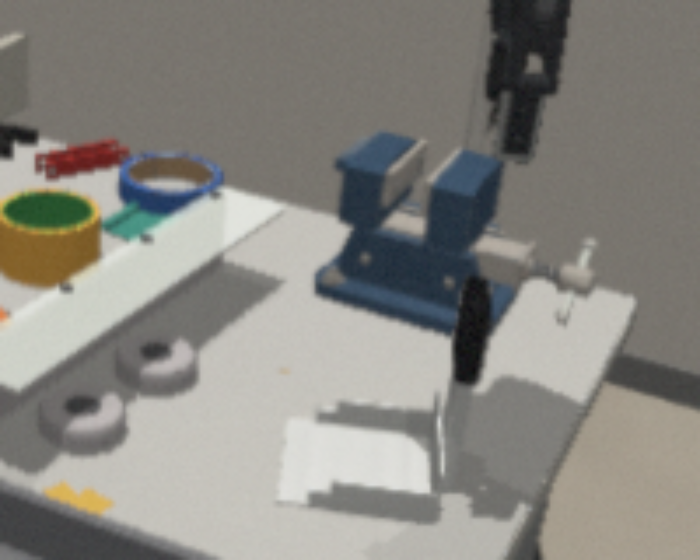

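Fingertips are at full pixel (408,172) and the block top at (395,209). I'll check this against the projection.

```bash
python3 -c "
from h import *
print(proj('scene',[[.3908,.1423,.231],[.39,.143,.142],[.39,.143,.086],[.45,.143,.142],[.37,.163,.142]]))
im=cv2.cvtColor(cv2.imread('pics/s1.png'),cv2.COLOR_BGR2RGB)
m=((im.max(2)<45)*255).astype('uint8');m[:205]=0;m[245:]=0;m[:,:385]=0;m[:,402:]=0
ys,xs=np.nonzero(m);print(xs.min(),xs.max(),ys.min(),ys.max(),xs.mean(),ys.mean(), proj('scene',[[.39,.143,.114]]))"
```

```text
[[403.73427629 172.56825655]
 [396.51961018 212.01640216]
 [392.21708412 234.6774445 ]
 [377.90038714 200.27642623]
 [395.94253648 218.29110418]]
390 399 209 238 394.32286995515693 223.47533632286996 [[394.34381577 223.53514798]]
```

```bash
python3 -m creep '[{"travel":[0,0,1],"twist":0,"grip":0},{"travel":[0,0,1],"twist":0,"grip":0},{"travel":[0,0,1],"twist":0,"grip":0},{"travel":[0,0,1],"twist":0,"grip":0},{"travel":[0,0,0.53],"twist":0,"grip":0},{"travel":[0,0,0],"twist":0,"grip":1},{"travel":[0,0,0],"twist":0,"grip":1},{"travel":[0,0,0],"twist":0,"grip":1},{"travel":[0,0,0],"twist":0,"grip":1},{"travel":[0,0,0],"twist":0,"grip":1},{"travel":[0,0,0],"twist":0,"grip":1},{"travel":[0,0,0],"twist":0,"grip":1}]' 120
python3 -c "
from h import *
go(.390,.143,.155,50)"
```

```text
time_s: 4.65
tcp_pos: [0.3914, 0.141, 0.0966]
eef_rot: [0.907, 0.421, 0.001, 0.0]
force: [-0.4, -3.4, 7.7]
gripper_width: 0.495
gripper_force: 122.2
twist -0.02 travel [ 0.02 -0.08 -1.95] t 4.7 tcp [0.3914 0.141  0.0966] yaw 49.81 tilt 0.11 w 0.495 F [-0.4 -3.4  7.7] 122.2
```

```bash
cat >> h.py <<'E'
X=np.array([.8956,.4448]);Y=np.array([-.4448,.8956]);F=np.array([.6295,.2596])
def ps(xs,ys): return F+xs*X+ys*Y
E
python3 -m creep '[{"travel":[0,0,-0.5],"twist":0,"grip":1},{"travel":[0,0,-1],"twist":0,"grip":1},{"travel":[0,0,0],"twist":0,"grip":1}]'
python3 -c "
from h import *
p=cast('top',cc([[150,325],[187,350],[167,340]]),0)[:,:2]
for q in p: print('decal',(q-F)@X,(q-F)@Y)
p=ps(-.2,.0965);go(*p,.14,26.4)"
```

```text
time_s: 5.03
tcp_pos: [0.3919, 0.1413, 0.1422]
eef_rot: [0.907, 0.421, 0.002, 0.0]
force: [0.7, 0.1, -2.6]
gripper_width: 0.5
gripper_force: 122.2
decal -0.07775625872544384 0.1681408081433406
decal -0.10873097969752996 0.1497854821373027
decal -0.09455059922111471 0.16091197619030648
twist 2.72 travel [ 2.18 -3.23  0.07] t 5.0 tcp [0.3919 0.1413 0.1422] yaw 49.81 tilt 0.25 w 0.5 F [ 0.7  0.1 -2.6] 122.2
```

```bash
python3 -m creep '[{"travel":[0,0,0],"twist":0.9,"grip":1},{"travel":[0,0,0],"twist":0.9,"grip":1},{"travel":[0,0,0],"twist":0.92,"grip":1},{"travel":[0.55,-0.81,0],"twist":0,"grip":1},{"travel":[0.55,-0.81,0],"twist":0,"grip":1},{"travel":[0.54,-0.81,0],"twist":0,"grip":1},{"travel":[0.54,-0.8,0],"twist":0,"grip":1},{"travel":[0,0,0],"twist":0,"grip":1}]'
python3 -c "
from h import *
p=ps(-.2,.0965);go(*p,.097,26.4)
snap('top','t2.png');snap('scene','s2.png')
a=cv2.imread('pics/t2.png')[170:310,230:400];b=cv2.imread('pics/s2.png')[160:300,220:420]
cv2.imwrite('pics/c2.png',np.hstack([cv2.resize(a,(400,330)),cv2.resize(b,(400,280))[:330].copy() if 0 else cv2.resize(b,(400,330))]))"
```

```text
time_s: 6.02
tcp_pos: [0.406, 0.258, 0.1396]
eef_rot: [0.973, 0.229, -0.0, 0.0]
force: [-0.4, -0.3, -2.0]
gripper_width: 0.503
gripper_force: 122.4
twist 0.02 travel [0.03 0.05 1.42] t 6.0 tcp [0.406  0.258  0.1396] yaw 26.53 tilt 0.03 w 0.503 F [-0.4 -0.3 -2. ] 122.4
```

View pics/c2.png

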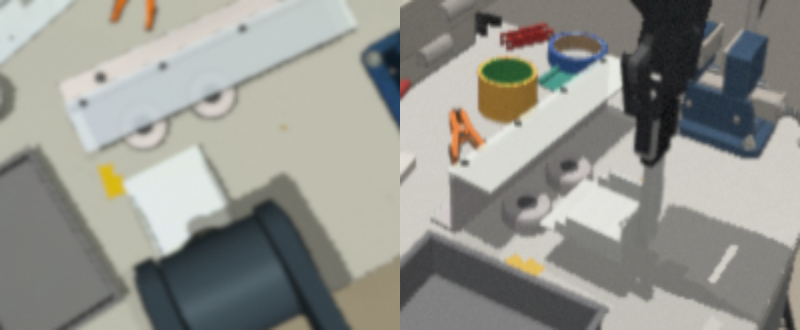

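The scoop hangs level in front of weight A, with its lip corners at full pixels (283,249.5) and (314,233). Both weights are still in place.

```bash
python3 -c "
from h import *
p=cast('top',[[283.1,249.5],[314.1,232.9]],.044)[:,:2]
for q in p: print((q-F)@X,(q-F)@Y)
d=p[0]-p[1];print(np.linalg.norm(d),deg(np.arctan2(-d[0],d[1])))
w=cast('top',cc([[215,254],[316,207]]),.02)[:,:2]
for q in w: print((q-F)@X,(q-F)@Y)"
```

```text
-0.10599431937342042 0.14880751079707763
-0.10155154423903658 0.05324661285596495
0.09566668186739781 29.073159552055277
-0.04906117303319878 0.09643835184131863
-0.04983986834049172 0.007689047554007648
```

```bash
python3 -m creep '[{"travel":[0,0,0.7],"twist":0.23,"grip":1},{"travel":[0,0,0.5],"twist":0,"grip":1},{"travel":[0,0,0.22],"twist":0,"grip":1},{"travel":[0,0,0],"twist":0,"grip":1}]'
python3 -m creep '[{"travel":[0,0,0.04],"twist":0,"grip":1},{"travel":[0,0,0],"twist":0,"grip":1}]'
```

```text
time_s: 6.62
tcp_pos: [0.4063, 0.2568, 0.0977]
eef_rot: [0.977, 0.212, -0.0, 0.0]
force: [-0.6, -0.4, -2.6]
gripper_width: 0.498
gripper_force: 122.9
time_s: 6.88
tcp_pos: [0.4063, 0.257, 0.0968]
eef_rot: [0.977, 0.212, 0.0, -0.0]
force: [0.6, 0.4, -1.9]
gripper_width: 0.502
gripper_force: 122.9
```

```bash
python3 -m creep '[{"travel":[0,0,0.04],"twist":0,"grip":1},{"travel":[0,0,0],"twist":0,"grip":1}]'
python3 -m creep '[{"travel":[0,0,0.04],"twist":0,"grip":1},{"travel":[0,0,0],"twist":0,"grip":1}]'
```

```text
time_s: 7.12
tcp_pos: [0.4065, 0.2571, 0.0966]
eef_rot: [0.977, 0.212, 0.0, -0.0]
force: [-5.2, -3.2, 13.9]
gripper_width: 0.501
gripper_force: 124.5
time_s: 7.38
tcp_pos: [0.4067, 0.2572, 0.0965]
eef_rot: [0.977, 0.212, 0.001, -0.0]
force: [-10.0, -5.3, 32.3]
gripper_width: 0.502
gripper_force: 126.4
```

```bash
python3 -m creep '[{"travel":[0,0,-0.06],"twist":0,"grip":1},{"travel":[0.4,-0.013,0],"twist":0,"grip":1},{"travel":[0.4,-0.013,0],"twist":0,"grip":1},{"travel":[0.4,-0.013,0],"twist":0,"grip":1},{"travel":[0.4,-0.013,0],"twist":0,"grip":1},{"travel":[0.3,-0.01,0],"twist":0,"grip":1},{"travel":[0.3,-0.01,0],"twist":0,"grip":1},{"travel":[0,0,0],"twist":0,"grip":1}]'
python3 -m creep '[{"travel":[0.2,-0.01,0],"twist":0,"grip":1},{"travel":[0.2,-0.01,0],"twist":0,"grip":1},{"travel":[0,0,0],"twist":0,"grip":1}]'
```

```text
time_s: 8.38
tcp_pos: [0.4668, 0.2869, 0.0966]
eef_rot: [0.977, 0.212, 0.001, -0.0]
force: [1.3, -0.1, 4.4]
gripper_width: 0.499
gripper_force: 123.7
time_s: 8.75
tcp_pos: [0.477, 0.2923, 0.0966]
eef_rot: [0.977, 0.212, 0.001, -0.0]
force: [-1.0, -0.7, 5.2]
gripper_width: 0.498
gripper_force: 123.7
```

```bash
python3 -m creep '[{"travel":[0.2,-0.01,0],"twist":0,"grip":1},{"travel":[0.1,0,0],"twist":0,"grip":1},{"travel":[0,0,0],"twist":0,"grip":1}]'
```

```text
time_s: 9.12
tcp_pos: [0.4848, 0.2961, 0.0966]
eef_rot: [0.977, 0.212, 0.0, -0.0]
force: [-2.1, -0.7, 6.3]
gripper_width: 0.503
gripper_force: 123.9
```

```bash
python3 -c "
from h import *
s=r.read_state();print((s['tcp_pos'][:2]-F)@X,(s['tcp_pos'][:2]-F)@Y)
snap('top','t3.png');snap('scene','s3.png')
a=cv2.imread('pics/t3.png')[170:310,230:400];b=cv2.imread('pics/s3.png')[160:300,220:420]
cv2.imwrite('pics/c3.png',np.hstack([cv2.resize(a,(400,330)),cv2.resize(b,(400,330))]))"
```

```text
-0.11335162583074244 0.09706858708879014
```

View pics/c3.png

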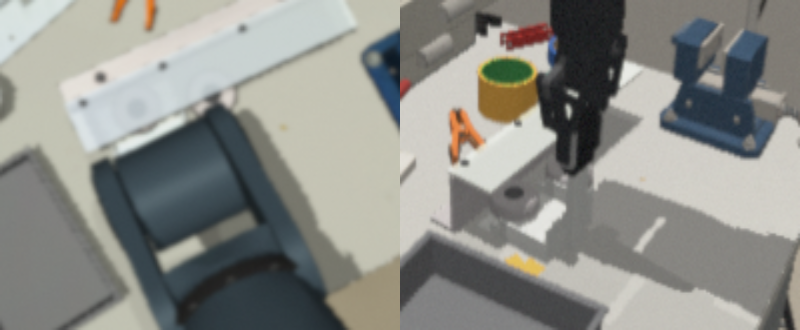

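Weight A is now against the stop under the guard, with the pan sliding under it. I'll push the last millimetres.

```bash
python3 -m creep '[{"travel":[0.15,-0.005,0],"twist":0,"grip":1},{"travel":[0,0,0],"twist":0,"grip":1}]'; python3 -m creep '[{"travel":[0.1,0,0],"twist":0,"grip":1},{"travel":[0,0,0],"twist":0,"grip":1}]'
```

```text
time_s: 9.48
tcp_pos: [0.4889, 0.2982, 0.0966]
eef_rot: [0.977, 0.212, 0.0, -0.0]
force: [-2.1, -1.2, 6.3]
gripper_width: 0.496
gripper_force: 123.7
time_s: 9.72
tcp_pos: [0.4915, 0.2993, 0.0966]
eef_rot: [0.977, 0.212, 0.0, -0.0]
force: [-2.3, -1.2, 7.7]
gripper_width: 0.498
gripper_force: 123.8
```

```bash
python3 -m creep '[{"travel":[0.12,0,0],"twist":0,"grip":1},{"travel":[0,0,0],"twist":0,"grip":1}]'; python3 -m creep '[{"travel":[0.06,0,0],"twist":0,"grip":1},{"travel":[0,0,0],"twist":0,"grip":1}]'
```

```text
time_s: 9.98
tcp_pos: [0.4949, 0.3009, 0.0966]
eef_rot: [0.977, 0.212, 0.0, -0.0]
force: [-1.7, -0.3, 6.5]
gripper_width: 0.503
gripper_force: 123.7
time_s: 10.22
tcp_pos: [0.4955, 0.3011, 0.0968]
eef_rot: [0.977, 0.212, -0.001, 0.0]
force: [-8.4, -3.6, 13.4]
gripper_width: 0.496
gripper_force: 124.5
```

```bash
python3 -m creep '[{"travel":[-0.06,0,0],"twist":0,"grip":1},{"travel":[0,0,-0.1],"twist":0,"grip":1},{"travel":[0,0,-0.2],"twist":0,"grip":1},{"travel":[0,0,-0.2],"twist":0,"grip":1},{"travel":[-0.2,0,0],"twist":0,"grip":1},{"travel":[-0.3,0.01,0],"twist":0,"grip":1},{"travel":[-0.4,0.012,0],"twist":0,"grip":1},{"travel":[-0.5,0.015,0],"twist":0,"grip":1},{"travel":[-0.5,0.015,0],"twist":0,"grip":1},{"travel":[-0.5,0.015,0],"twist":0,"grip":1},{"travel":[-0.4,0.015,0],"twist":0,"grip":1},{"travel":[0,0,0],"twist":0,"grip":1}]'
python3 -c "
from h import *
go(.4,.3,.2,25)
snap('top','t4.png');snap('scene','s4.png')
a=cv2.imread('pics/t4.png')[170:310,230:400];b=cv2.imread('pics/s4.png')[160:300,220:420]
cv2.imwrite('pics/c4.png',np.hstack([cv2.resize(a,(400,330)),cv2.resize(b,(400,330))]))"
```

```text
time_s: 11.72
tcp_pos: [0.4181, 0.2632, 0.1111]
eef_rot: [0.977, 0.212, -0.0, 0.0]
force: [0.8, -0.7, -3.5]
gripper_width: 0.5
gripper_force: 122.7
twist -0.06 travel [-0.03 -1.37 -2.96] t 11.7 tcp [0.4181 0.2632 0.1111] yaw 24.46 tilt 0.02 w 0.5 F [ 0.8 -0.7 -3.5] 122.7
```

View pics/c4.png

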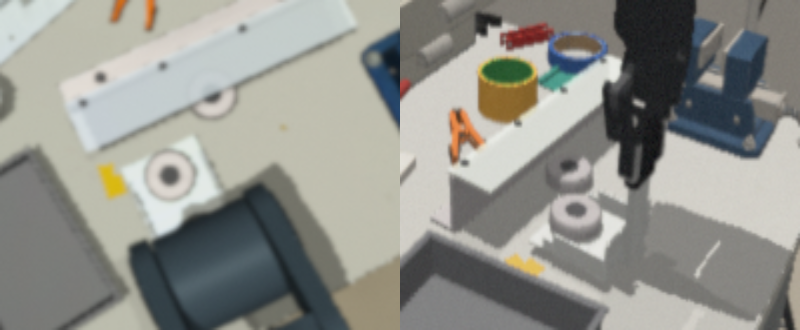

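Weight A sits well inside the pan, and B is undisturbed. Next I'll lift and go to the tray.

```bash
cat >> h.py <<'E'
TC=np.array([.388,.462]);ta=np.radians(34);TX=np.array([np.cos(ta),np.sin(ta)]);TY=np.array([-TX[1],TX[0]])
def pt(x,y): return TC+x*TX+y*TY
E
python3 -m creep '[{"travel":[0,0,-0.4],"twist":0,"grip":1},{"travel":[0,0,-0.7],"twist":0,"grip":1},{"travel":[0,0,-0.8],"twist":0,"grip":1},{"travel":[0,0,-0.8],"twist":0,"grip":1},{"travel":[0,0,-0.5],"twist":0,"grip":1},{"travel":[0,0,0],"twist":-0.3,"grip":1},{"travel":[0,0,0],"twist":-0.4,"grip":1},{"travel":[0,0,0],"twist":-0.4,"grip":1},{"travel":[0,0,0],"twist":0,"grip":1}]'
python3 -c "
from h import *
go(*pt(-.01,0),.172,34)"
```

```text
time_s: 12.95
tcp_pos: [0.4188, 0.2635, 0.2071]
eef_rot: [0.957, 0.291, -0.0, 0.0]
force: [-0.1, 0.6, -3.5]
gripper_width: 0.499
gripper_force: 122.5
twist -0.01 travel [ 2.51 -6.06  1.17] t 12.9 tcp [0.4188 0.2635 0.2071] yaw 33.89 tilt 0.01 w 0.499 F [-0.1  0.6 -3.5] 122.5
```

```bash
python3 -m creep '[{"travel":[0.1,-0.3,0],"twist":0,"grip":1},{"travel":[0.2,-0.5,0],"twist":0,"grip":1},{"travel":[0.3,-0.7,0],"twist":0,"grip":1},{"travel":[0.35,-0.8,0],"twist":0,"grip":1},{"travel":[0.35,-0.8,0],"twist":0,"grip":1},{"travel":[0.35,-0.8,0],"twist":0,"grip":1},{"travel":[0.35,-0.8,0],"twist":0,"grip":1},{"travel":[0.3,-0.7,0],"twist":0,"grip":1},{"travel":[0.2,-0.4,0],"twist":0,"grip":1},{"travel":[0.02,-0.25,0.2],"twist":0,"grip":1},{"travel":[0,0,0.5],"twist":0,"grip":1},{"travel":[0,0,0.46],"twist":0,"grip":1}]'
python3 -m creep '[{"travel":[0,0,0],"twist":0,"grip":1},{"travel":[0,0,0],"twist":0,"grip":1}]'
python3 -c "
from h import *
go(*pt(-.01,0),.172,34)
snap('top','t5.png');snap('scene','s5.png')
a=cv2.imread('pics/t5.png')[200:340,170:340];b=cv2.imread('pics/s5.png')[160:370,170:430]
cv2.imwrite('pics/c5.png',np.hstack([cv2.resize(a,(400,330)),cv2.resize(b,(400,330))]))"
```

```text
time_s: 14.45
tcp_pos: [0.3802, 0.4555, 0.1707]
eef_rot: [0.957, 0.291, -0.001, 0.0]
force: [0.4, -0.1, -4.5]
gripper_width: 0.499
gripper_force: 122.5
time_s: 14.7
tcp_pos: [0.3806, 0.4562, 0.1724]
eef_rot: [0.957, 0.291, 0.0, -0.0]
force: [-0.3, -0.5, -3.6]
gripper_width: 0.501
gripper_force: 122.4
twist -0.01 travel [-0.02 -0.02  0.01] t 14.7 tcp [0.3806 0.4562 0.1724] yaw 33.88 tilt 0.02 w 0.501 F [-0.3 -0.5 -3.6] 122.4
```

View pics/c5.png

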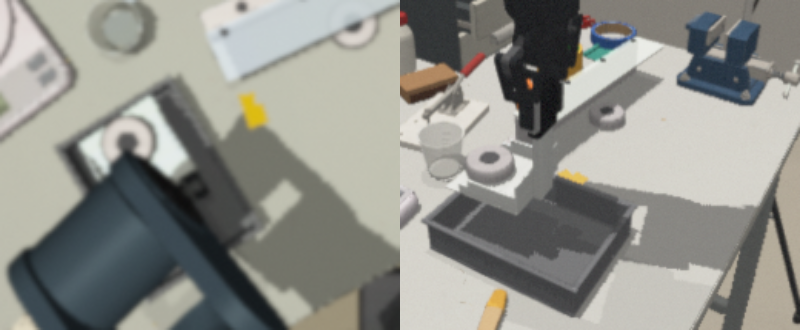

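The pan with weight A is over the tray, lip near its far end. I'll loosen the grip to let it tip about the pads.

```bash
python3 -m creep '[{"travel":[0,0,0],"twist":0,"grip":1},{"travel":[0,0,0],"twist":0,"grip":1},{"travel":[0,0,0],"twist":0,"grip":1},{"travel":[0,0,0],"twist":0,"grip":1}]' 20
python3 -c "
from h import *
a0=cv2.imread('pics/s5.png');snap('scene','s6.png');a=cv2.imread('pics/s6.png')
print(cv2.absdiff(a0,a)[160:370,170:430].max(2).__gt__(40).sum())"
```

```text
time_s: 15.3
tcp_pos: [0.3803, 0.4563, 0.1722]
eef_rot: [0.957, 0.292, 0.0, -0.0]
force: [0.2, 0.2, -3.2]
gripper_width: 0.499
gripper_force: 122.4
13
```

```bash
python3 -m creep '[{"travel":[0,0,0],"twist":0,"grip":0.9},{"travel":[0,0,0],"twist":0,"grip":0.9},{"travel":[0,0,0],"twist":0,"grip":0.9},{"travel":[0,0,0],"twist":0,"grip":0.9}]' 20
python3 -c "
from h import *
snap('scene','s7.png');a0=cv2.imread('pics/s5.png');a=cv2.imread('pics/s7.png')
print(cv2.absdiff(a0,a)[160:370,170:430].max(2).__gt__(40).sum())"
```

```text
time_s: 15.85
tcp_pos: [0.3803, 0.4563, 0.1722]
eef_rot: [0.957, 0.292, -0.0, 0.0]
force: [0.5, -0.4, -4.2]
gripper_width: 0.498
gripper_force: 122.4
13
```

```bash
python3 -m creep '[{"travel":[0,0,0],"twist":0,"grip":0.55},{"travel":[0,0,0],"twist":0,"grip":0.55},{"travel":[0,0,0],"twist":0,"grip":0.55}]' 20;  python3 -m creep '[{"travel":[0,0,0],"twist":0,"grip":0.52},{"travel":[0,0,0],"twist":0,"grip":0.52}]' 20
python3 -c "
from h import *
go(*pt(-.04,0),.14,34)"
```

```text
time_s: 16.27
tcp_pos: [0.3803, 0.4563, 0.1722]
eef_rot: [0.957, 0.292, -0.0, 0.0]
force: [-0.0, 1.1, -3.6]
gripper_width: 0.502
gripper_force: 122.4
time_s: 16.52
tcp_pos: [0.3803, 0.4563, 0.1722]
eef_rot: [0.957, 0.292, 0.0, -0.0]
force: [-1.0, -0.3, -4.0]
gripper_width: 0.499
gripper_force: 122.4
twist -0.01 travel [-1.01 -0.01  1.07] t 16.5 tcp [0.3803 0.4563 0.1722] yaw 33.91 tilt 0.0 w 0.499 F [-1.  -0.3 -4. ] 122.4
```

The gripper locks its force, so I'll tip by pushing the lip against the tray's far inner wall instead. The scoop then pivots between the pads.

```bash
python3 -m creep '[{"travel":[-0.4,0,0],"twist":0,"grip":1},{"travel":[-0.4,0,0],"twist":0,"grip":1},{"travel":[0,0,0.4],"twist":0,"grip":1},{"travel":[0,0,0.5],"twist":0,"grip":1},{"travel":[0,0,0.5],"twist":0,"grip":1},{"travel":[0,0,0.4],"twist":0,"grip":1},{"travel":[0,0,0.2],"twist":0,"grip":1},{"travel":[0,0,0],"twist":0,"grip":1}]'
python3 -m creep '[{"travel":[0.4,0,0],"twist":0,"grip":1},{"travel":[0.2,0,0],"twist":0,"grip":1},{"travel":[0,0,0],"twist":0,"grip":1}]'
```

```text
time_s: 17.52
tcp_pos: [0.3603, 0.4429, 0.1118]
eef_rot: [0.957, 0.292, -0.0, 0.0]
force: [-0.4, 0.5, -3.1]
gripper_width: 0.495
gripper_force: 122.5
time_s: 17.9
tcp_pos: [0.3759, 0.4533, 0.1124]
eef_rot: [0.957, 0.291, 0.0, -0.0]
force: [-0.3, 0.1, -4.6]
gripper_width: 0.495
gripper_force: 122.4
```

```bash
python3 -m creep '[{"travel":[0.2,0,0],"twist":0,"grip":1},{"travel":[0,0,0],"twist":0,"grip":1}]'; python3 -m creep '[{"travel":[0.2,0,-0.1],"twist":0,"grip":1},{"travel":[0,0,0],"twist":0,"grip":1}]';python3 -m creep '[{"travel":[0.2,0,-0.13],"twist":0,"grip":1},{"travel":[0,0,0],"twist":0,"grip":1}]'
```

```text
time_s: 18.15
tcp_pos: [0.3806, 0.4565, 0.1123]
eef_rot: [0.957, 0.292, 0.0, -0.0]
force: [-0.8, -0.3, -3.5]
gripper_width: 0.499
gripper_force: 122.4
time_s: 18.4
tcp_pos: [0.3837, 0.4587, 0.1146]
eef_rot: [0.957, 0.291, -0.003, 0.001]
force: [-7.0, -3.4, -2.5]
gripper_width: 0.502
gripper_force: 122.4
time_s: 18.65
tcp_pos: [0.389, 0.462, 0.1185]
eef_rot: [0.957, 0.291, -0.002, 0.001]
force: [-6.3, -4.2, -2.6]
gripper_width: 0.498
gripper_force: 122.9
```

```bash
python3 -m creep '[{"travel":[0.24,0,-0.16],"twist":0,"grip":1},{"travel":[0.24,0,-0.17],"twist":0,"grip":1},{"travel":[0.27,0,-0.14],"twist":0,"grip":1},{"travel":[0.27,0,-0.14],"twist":0,"grip":1},{"travel":[0.27,0,-0.14],"twist":0,"grip":1},{"travel":[0,0,0],"twist":0,"grip":1}]'
python3 -c "
from h import *
s=r.read_state();print((s['tcp_pos'][:2]-TC)@TX,(s['tcp_pos'][:2]-TC)@TY)
snap('scene','s8.png')
b=cv2.imread('pics/s8.png')[160:370,170:430]
cv2.imwrite('pics/c8.png',cv2.resize(b,(600,485)))"
```

```text
time_s: 19.4
tcp_pos: [0.4225, 0.4846, 0.1417]
eef_rot: [0.957, 0.292, -0.0, 0.0]
force: [-3.4, -2.4, -3.9]
gripper_width: 0.502
gripper_force: 124.6
0.04130077920469435 -0.0005472726598355437
```

View pics/c8.png

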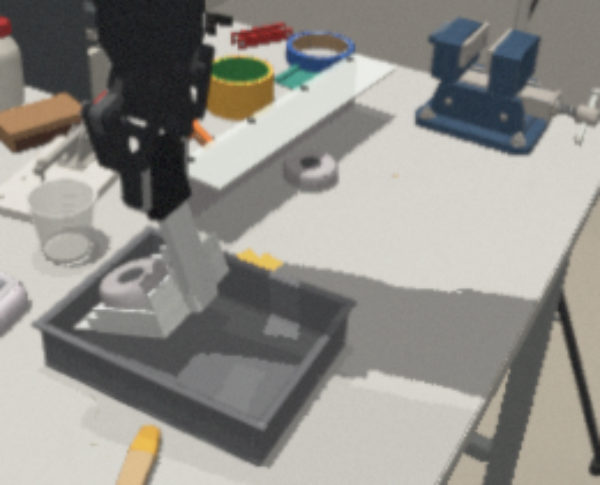

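Pivoting works: the pan is tilted about 20° lip-down, with the weight still in it. I'll carry on to about 45°.

```bash
python3 -m creep '[{"travel":[0.29,0,-0.09],"twist":0,"grip":1},{"travel":[0.29,0,-0.09],"twist":0,"grip":1},{"travel":[0.29,0,-0.08],"twist":0,"grip":1},{"travel":[0.3,0,-0.05],"twist":0,"grip":1},{"travel":[0.3,0,-0.04],"twist":0,"grip":1},{"travel":[0.3,0,-0.04],"twist":0,"grip":1},{"travel":[0.3,0,0],"twist":0,"grip":1},{"travel":[0.15,0,0],"twist":0,"grip":1},{"travel":[0,0,0],"twist":0,"grip":1}]'
python3 -m creep '[{"travel":[-0.15,0,-0.05],"twist":0,"grip":1},{"travel":[-0.2,0,0],"twist":0,"grip":1},{"travel":[-0.3,0,0],"twist":0,"grip":1},{"travel":[-0.3,0,0],"twist":0,"grip":1},{"travel":[-0.3,0,0],"twist":0,"grip":1},{"travel":[0,0,0],"twist":0,"grip":1}]'
python3 -c "
from h import *
s=r.read_state();print((s['tcp_pos'][:2]-TC)@TX,(s['tcp_pos'][:2]-TC)@TY)
snap('scene','s9.png')
b=cv2.imread('pics/s9.png')[160:370,170:430]
cv2.imwrite('pics/c9.png',cv2.resize(b,(600,485)))"
```

```text
time_s: 20.58
tcp_pos: [0.4766, 0.521, 0.152]
eef_rot: [0.957, 0.292, -0.002, 0.001]
force: [-6.3, -4.2, -5.5]
gripper_width: 0.5
gripper_force: 122.5
time_s: 21.32
tcp_pos: [0.4461, 0.5007, 0.1552]
eef_rot: [0.957, 0.292, 0.0, -0.0]
force: [-0.8, -0.2, -2.2]
gripper_width: 0.5
gripper_force: 122.9
0.06980673124747012 -0.00041953984846616085
```

View pics/c9.png

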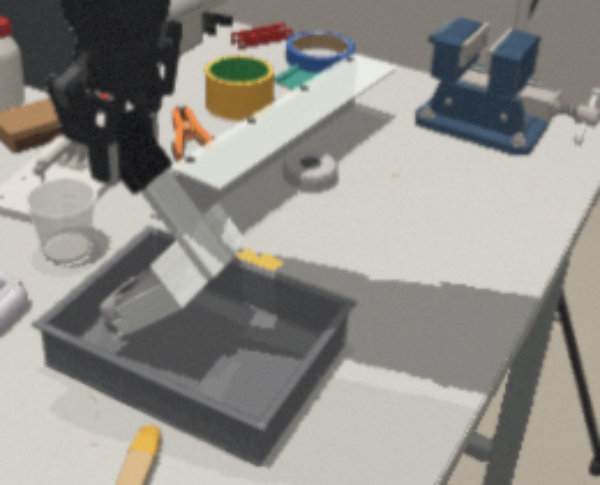

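```bash
python3 -m creep '[{"travel":[-0.4,0,0],"twist":0,"grip":1},{"travel":[-0.5,0,0],"twist":0,"grip":1},{"travel":[-0.5,0,0],"twist":0,"grip":1},{"travel":[-0.5,0,0],"twist":0,"grip":1},{"travel":[-0.3,0,-0.5],"twist":0,"grip":1},{"travel":[0,0,-0.8],"twist":0,"grip":1},{"travel":[0,0,-0.8],"twist":0,"grip":1},{"travel":[0,0,-0.5],"twist":0,"grip":1},{"travel":[0,0,0],"twist":0,"grip":1}]'
python3 -c "
from h import *
snap('scene','s10.png')
a=cv2.imread('pics/s10.png')[130:370,150:430]
cv2.imwrite('pics/c10.png',cv2.resize(a,(700,600)))"
```

```text
time_s: 22.5
tcp_pos: [0.3921, 0.4643, 0.2341]
eef_rot: [0.957, 0.292, 0.001, -0.001]
force: [0.4, 0.3, -2.6]
gripper_width: 0.496
gripper_force: 122.9
```

View pics/c10.png

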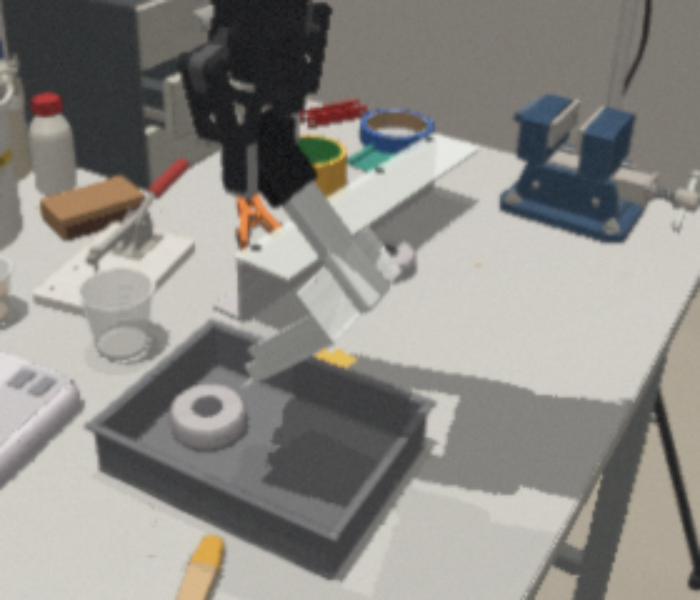

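Weight A lies flat in the tray near its +x end. Next, over to weight B, where I'll re-level the scoop by dragging its lip on the open bench in front of B.

```bash
python3 -m creep '[{"travel":[0,0,-0.5],"twist":0.3,"grip":1},{"travel":[0,0,-0.5],"twist":0.4,"grip":1},{"travel":[0,0,0],"twist":0.4,"grip":1},{"travel":[0,0,0],"twist":0,"grip":1}]'
python3 -c "
from h import *
go(*ps(-.13,.008),.150,24.5)"
```

```text
time_s: 23.05
tcp_pos: [0.3915, 0.4637, 0.2617]
eef_rot: [0.977, 0.212, -0.001, 0.0]
force: [-0.6, -0.1, -2.1]
gripper_width: 0.503
gripper_force: 122.9
twist -0.0 travel [0.06 9.36 3.72] t 23.1 tcp [0.3915 0.4637 0.2617] yaw 24.47 tilt 0.1 w 0.503 F [-0.6 -0.1 -2.1] 122.9
```

```bash
python3 -m creep '[{"travel":[0,0.6,0],"twist":0,"grip":1},{"travel":[0,1,0],"twist":0,"grip":1},{"travel":[0,1,0],"twist":0,"grip":1},{"travel":[0,1,0],"twist":0,"grip":1},{"travel":[0,1,0],"twist":0,"grip":1},{"travel":[0,1,0],"twist":0,"grip":1},{"travel":[0,1,0],"twist":0,"grip":1},{"travel":[0,1,0],"twist":0,"grip":1},{"travel":[0,1,0],"twist":0,"grip":1},{"travel":[0,0.7,0],"twist":0,"grip":1},{"travel":[0,0.06,0],"twist":0,"grip":1},{"travel":[0,0,0],"twist":0,"grip":1}]'
python3 -m creep '[{"travel":[0,0,0.8],"twist":0,"grip":1},{"travel":[0,0,1],"twist":0,"grip":1},{"travel":[0,0,1],"twist":0,"grip":1},{"travel":[0,0,0.7],"twist":0,"grip":1},{"travel":[0,0,0],"twist":0,"grip":1}]'
python3 -c "
from h import *
snap('top','t11.png');snap('scene','s11.png')
a=cv2.imread('pics/t11.png')[150:300,220:400];b=cv2.imread('pics/s11.png')[130:330,170:430]
cv2.imwrite('pics/c11.png',np.hstack([cv2.resize(a,(400,330)),cv2.resize(b,(400,330))]))"
```

```text
time_s: 24.55
tcp_pos: [0.5077, 0.2083, 0.2626]
eef_rot: [0.977, 0.212, -0.0, -0.0]
force: [-0.4, -0.2, -2.7]
gripper_width: 0.497
gripper_force: 123.0
time_s: 25.18
tcp_pos: [0.5069, 0.2087, 0.1566]
eef_rot: [0.977, 0.212, -0.001, 0.0]
force: [-0.7, -0.1, -1.2]
gripper_width: 0.501
gripper_force: 123.0
```

View pics/c11.png

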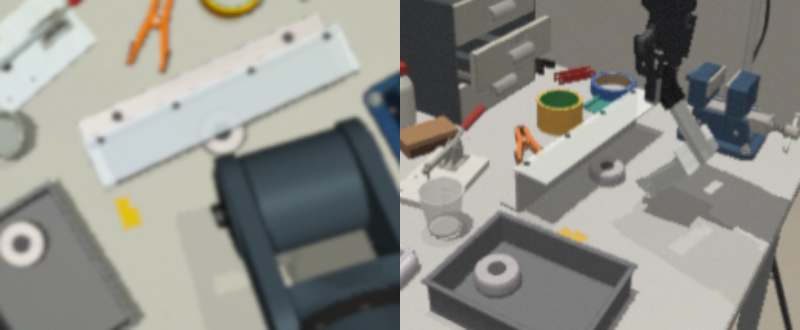

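```bash
python3 -m creep '[{"travel":[0,0,0.4],"twist":0,"grip":1},{"travel":[0,0,0],"twist":0,"grip":1}]'; python3 -m creep '[{"travel":[0,0,0.2],"twist":0,"grip":1},{"travel":[0,0,0],"twist":0,"grip":1}]'
```

```text
time_s: 25.52
tcp_pos: [0.5076, 0.2083, 0.1452]
eef_rot: [0.977, 0.212, -0.0, 0.0]
force: [-0.3, -0.1, -2.1]
gripper_width: 0.498
gripper_force: 123.0
time_s: 25.78
tcp_pos: [0.5078, 0.2083, 0.1394]
eef_rot: [0.977, 0.212, -0.0, 0.0]
force: [0.0, 0.1, -1.9]
gripper_width: 0.5
gripper_force: 123.0
```

```bash
python3 -m creep '[{"travel":[-0.05,0,0.1],"twist":0,"grip":1},{"travel":[0,0,0],"twist":0,"grip":1}]'; python3 -m creep '[{"travel":[-0.1,0,0.06],"twist":0,"grip":1},{"travel":[0,0,0],"twist":0,"grip":1}]';python3 -m creep '[{"travel":[-0.1,0,0.04],"twist":0,"grip":1},{"travel":[0,0,0],"twist":0,"grip":1}]'
```

```text
time_s: 26.02
tcp_pos: [0.5065, 0.2077, 0.1366]
eef_rot: [0.977, 0.212, -0.0, 0.0]
force: [0.1, 0.2, -1.7]
gripper_width: 0.497
gripper_force: 123.0
time_s: 26.28
tcp_pos: [0.5041, 0.2066, 0.1353]
eef_rot: [0.977, 0.212, 0.001, -0.0]
force: [1.4, 0.4, 0.2]
gripper_width: 0.498
gripper_force: 123.6
time_s: 26.52
tcp_pos: [0.5027, 0.2059, 0.1352]
eef_rot: [0.977, 0.212, 0.002, -0.0]
force: [2.2, 1.8, 8.0]
gripper_width: 0.497
gripper_force: 124.3
```

```bash
python3 -m creep '[{"travel":[-0.2,0,0.02],"twist":0,"grip":1},{"travel":[-0.2,0,0.02],"twist":0,"grip":1},{"travel":[0,0,0],"twist":0,"grip":1}]';python3 -m creep '[{"travel":[-0.25,0,0.04],"twist":0,"grip":1},{"travel":[-0.25,0,0.04],"twist":0,"grip":1},{"travel":[0,0,0],"twist":0,"grip":1}]'
```

```text
time_s: 26.9
tcp_pos: [0.493, 0.2012, 0.1352]
eef_rot: [0.977, 0.212, 0.004, -0.001]
force: [4.4, 1.9, 14.7]
gripper_width: 0.495
gripper_force: 124.9
time_s: 27.28
tcp_pos: [0.4807, 0.1953, 0.1345]
eef_rot: [0.977, 0.212, 0.006, -0.001]
force: [2.7, 1.2, 30.8]
gripper_width: 0.5
gripper_force: 127.5
```

```bash
python3 -m creep '[{"travel":[-0.1,0,0.06],"twist":0,"grip":1},{"travel":[0,0,0],"twist":0,"grip":1}]';python3 -m creep '[{"travel":[-0.15,0,0.06],"twist":0,"grip":1},{"travel":[0,0,0],"twist":0,"grip":1}]'
```

```text
time_s: 27.52
tcp_pos: [0.4797, 0.1948, 0.1344]
eef_rot: [0.977, 0.212, 0.009, -0.001]
force: [2.4, 1.4, 43.8]
gripper_width: 0.501
gripper_force: 129.5
time_s: 27.78
tcp_pos: [0.4761, 0.193, 0.1337]
eef_rot: [0.977, 0.212, 0.009, -0.001]
force: [-1.7, 1.0, 57.7]
gripper_width: 0.499
gripper_force: 131.0
```

Pressing the lip on the bench has too little leverage. I'll lever the underside of the pan over the tray's near rim instead, pulling back.

```bash
python3 -m creep '[{"travel":[0,0,-0.4],"twist":0,"grip":1},{"travel":[0,0,-0.8],"twist":0,"grip":1},{"travel":[0,0,-1],"twist":0,"grip":1},{"travel":[0,0,-1],"twist":0,"grip":1},{"travel":[0,0,-0.8],"twist":0,"grip":1},{"travel":[0,0,-0.3],"twist":-0.5,"grip":1},{"travel":[0,0,0],"twist":-0.6,"grip":1},{"travel":[0,0,0],"twist":0,"grip":1}]'
python3 -c "
from h import *
go(*pt(-.055,0),.185,34)"
```

```text
time_s: 28.78
tcp_pos: [0.4693, 0.1909, 0.2552]
eef_rot: [0.957, 0.291, -0.001, 0.0]
force: [-0.2, -0.1, -2.3]
gripper_width: 0.501
gripper_force: 124.5
twist -0.01 travel [ 0.97 -9.01  2.34] t 28.8 tcp [0.4693 0.1909 0.2552] yaw 33.88 tilt 0.07 w 0.501 F [-0.2 -0.1 -2.3] 124.5
```

```bash
python3 -m creep '[{"travel":[0.1,-0.7,0],"twist":0,"grip":1},{"travel":[0.1,-1,0],"twist":0,"grip":1},{"travel":[0.1,-1,0],"twist":0,"grip":1},{"travel":[0.1,-1,0],"twist":0,"grip":1},{"travel":[0.1,-1,0],"twist":0,"grip":1},{"travel":[0.1,-1,0],"twist":0,"grip":1},{"travel":[0.1,-1,0],"twist":0,"grip":1},{"travel":[0.1,-1,0],"twist":0,"grip":1},{"travel":[0.1,-0.8,0.3],"twist":0,"grip":1},{"travel":[0.07,-0.5,0.7],"twist":0,"grip":1},{"travel":[0,0,0.8],"twist":0,"grip":1},{"travel":[0,0,0.54],"twist":0,"grip":1}]'
python3 -m creep '[{"travel":[-0.2,0,0],"twist":0,"grip":1},{"travel":[-0.2,0,0],"twist":0,"grip":1},{"travel":[0,0,0],"twist":0,"grip":1}]'
python3 -c "
from h import *
s=r.read_state();print((s['tcp_pos'][:2]-TC)@TX,(s['tcp_pos'][:2]-TC)@TY)
snap('scene','s12.png')
a=cv2.imread('pics/s12.png')[130:370,150:430]
cv2.imwrite('pics/c12.png',cv2.resize(a,(700,600)))"
```

```text
time_s: 30.28
tcp_pos: [0.3428, 0.431, 0.1839]
eef_rot: [0.957, 0.291, -0.001, 0.001]
force: [-0.0, 0.8, -1.6]
gripper_width: 0.496
gripper_force: 124.4
time_s: 30.65
tcp_pos: [0.3333, 0.4246, 0.1863]
eef_rot: [0.957, 0.291, 0.001, -0.0]
force: [0.2, -0.2, -2.3]
gripper_width: 0.498
gripper_force: 124.4
-0.06630559045661343 -0.0003949193720942169
```

View pics/c12.png

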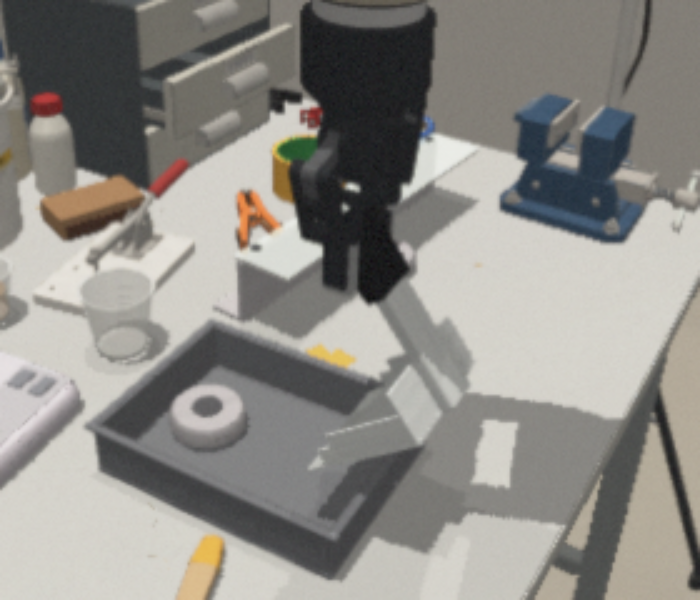

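The pan hangs over the tray's near rim, about 40° lip-down. That was my last picture to view, so from here I go by numbers and forces.

```bash
python3 -m creep '[{"travel":[-0.2,0,0.03],"twist":0,"grip":1},{"travel":[0,0,0],"twist":0,"grip":1}]'; python3 -m creep '[{"travel":[-0.2,0,0.03],"twist":0,"grip":1},{"travel":[0,0,0],"twist":0,"grip":1}]'; python3 -m creep '[{"travel":[-0.2,0,0.03],"twist":0,"grip":1},{"travel":[0,0,0],"twist":0,"grip":1}]'
```

```text
time_s: 30.95
tcp_pos: [0.328, 0.4211, 0.1846]
eef_rot: [0.957, 0.292, -0.0, 0.0]
force: [0.3, -0.7, -2.9]
gripper_width: 0.496
gripper_force: 124.4
time_s: 31.2
tcp_pos: [0.323, 0.4177, 0.1835]
eef_rot: [0.957, 0.292, -0.0, 0.0]
force: [-0.3, 1.1, -2.6]
gripper_width: 0.499
gripper_force: 124.4
time_s: 31.45
tcp_pos: [0.318, 0.4143, 0.1826]
eef_rot: [0.957, 0.292, -0.0, 0.0]
force: [0.5, 0.8, -2.4]
gripper_width: 0.502
gripper_force: 124.4
```

```bash
python3 -m creep '[{"travel":[0.6,0,0],"twist":0,"grip":1},{"travel":[0,0,0.4],"twist":0,"grip":1},{"travel":[0,0,0.1],"twist":0,"grip":1},{"travel":[0,0,0],"twist":0,"grip":1}]';  python3 -m creep '[{"travel":[-0.2,0,0.03],"twist":0,"grip":1},{"travel":[0,0,0],"twist":0,"grip":1}]'; python3 -m creep '[{"travel":[-0.2,0,0.03],"twist":0,"grip":1},{"travel":[0,0,0],"twist":0,"grip":1}]'
```

```text
time_s: 31.95
tcp_pos: [0.3328, 0.4242, 0.1672]
eef_rot: [0.957, 0.292, -0.001, 0.0]
force: [-0.3, 1.0, -2.5]
gripper_width: 0.499
gripper_force: 124.4
time_s: 32.2
tcp_pos: [0.3279, 0.421, 0.1669]
eef_rot: [0.957, 0.292, -0.0, 0.0]
force: [0.3, -0.3, -2.6]
gripper_width: 0.501
gripper_force: 124.4
time_s: 32.45
tcp_pos: [0.323, 0.4177, 0.1659]
eef_rot: [0.957, 0.292, -0.0, 0.0]
force: [1.1, 0.6, -1.7]
gripper_width: 0.5
gripper_force: 124.4
```

```bash
python3 -m creep '[{"travel":[-0.2,0,0.03],"twist":0,"grip":1},{"travel":[0,0,0],"twist":0,"grip":1}]';  python3 -m creep '[{"travel":[-0.2,0,0.03],"twist":0,"grip":1},{"travel":[0,0,0],"twist":0,"grip":1}]'; python3 -m creep '[{"travel":[-0.2,0,0.03],"twist":0,"grip":1},{"travel":[0,0,0],"twist":0,"grip":1}]'
```

```text
time_s: 32.7
tcp_pos: [0.3183, 0.4146, 0.1652]
eef_rot: [0.957, 0.292, 0.0, -0.0]
force: [0.1, 0.4, -1.7]
gripper_width: 0.502
gripper_force: 124.6
time_s: 32.95
tcp_pos: [0.3147, 0.4124, 0.1653]
eef_rot: [0.957, 0.292, 0.003, -0.001]
force: [4.9, 2.4, 1.3]
gripper_width: 0.502
gripper_force: 125.2
time_s: 33.2
tcp_pos: [0.31, 0.4094, 0.1649]
eef_rot: [0.957, 0.291, 0.003, -0.002]
force: [5.6, 2.5, 7.1]
gripper_width: 0.502
gripper_force: 125.7
```

```bash
python3 -m creep '[{"travel":[-0.25,0,0],"twist":0,"grip":1},{"travel":[-0.25,0,0.02],"twist":0,"grip":1},{"travel":[-0.25,0,0.03],"twist":0,"grip":1},{"travel":[-0.25,0,0.05],"twist":0,"grip":1},{"travel":[0,0,0],"twist":0,"grip":1}]';  python3 -m creep '[{"travel":[-0.25,0,0.08],"twist":0,"grip":1},{"travel":[-0.25,0,0.08],"twist":0,"grip":1},{"travel":[-0.25,0,0.08],"twist":0,"grip":1},{"travel":[0,0,0],"twist":0,"grip":1}]'
python3 -c "
from h import *
s=r.read_state();print((s['tcp_pos'][:2]-TC)@TX,(s['tcp_pos'][:2]-TC)@TY)"
```

```text
time_s: 33.83
tcp_pos: [0.284, 0.3918, 0.1611]
eef_rot: [0.957, 0.292, 0.002, -0.001]
force: [3.8, 2.2, 6.8]
gripper_width: 0.498
gripper_force: 126.1
time_s: 34.33
tcp_pos: [0.2643, 0.3785, 0.1535]
eef_rot: [0.957, 0.292, 0.0, -0.0]
force: [-1.0, 0.3, 10.2]
gripper_width: 0.498
gripper_force: 125.3
-0.1492919793205429 -4.9469638786919306e-05
```

```bash
python3 -m creep '[{"travel":[-0.25,0,0.11],"twist":0,"grip":1},{"travel":[-0.25,0,0.13],"twist":0,"grip":1},{"travel":[0,0,0],"twist":0,"grip":1},{"travel":[0,0,-1],"twist":0,"grip":1},{"travel":[0,0,-1],"twist":0,"grip":1},{"travel":[0,0,0],"twist":0,"grip":1}]'
python3 -c "
from h import *
go(*ps(-.21,.008),.115,24.5)
snap('top','t13.png');a=cv2.imread('pics/t13.png');
from h import *
print(a[203:220,312:328].mean(2).astype(int))"
```

```text
time_s: 35.08
tcp_pos: [0.2521, 0.3702, 0.2066]
eef_rot: [0.957, 0.292, 0.0, -0.0]
force: [-0.5, -0.6, -3.4]
gripper_width: 0.497
gripper_force: 123.4
twist 1.1 travel [2.91 8.54 3.05] t 35.1 tcp [0.2521 0.3702 0.2066] yaw 33.92 tilt 0.05 w 0.497 F [-0.5 -0.6 -3.4] 123.4
[[193 196 197 198 198 198 198 198 198 198 198 198 197 197 196 195]
 [196 197 198 198 199 198 197 197 196 197 197 197 197 198 196 194]
 [197 199 198 198 196 195 192 190 191 192 195 197 197 196 193 187]
 [197 199 198 197 193 190 186 185 185 186 188 193 192 188 180 167]
 [198 199 198 195 190 185 183 181 180 181 179 178 177 173 164 158]
 [198 199 198 194 188 183 179 177 170 164 154 149 156 168 172 175]
 [198 198 196 191 185 177 169 158 142 123 112 119 152 176 187 192]
 [198 198 196 188 175 159 138 119  99  83  82 114 162 189 196 198]
 [197 194 188 175 150 122  96  83  76  75  93 134 174 195 201 199]
 [187 178 167 154 137 110  92  84  86  98 126 163 188 200 201 198]
 [163 153 153 158 160 149 134 127 129 141 166 188 199 201 201 194]
 [139 146 162 178 185 185 179 177 178 183 192 199 202 201 198 185]
 [137 160 180 193 197 200 200 200 200 201 202 202 202 199 189 171]
 [135 159 182 195 200 203 204 205 205 204 203 202 198 190 174 150]
 [133 142 165 183 195 200 203 205 203 202 199 193 185 171 154 146]
 [148 137 140 155 172 185 190 191 190 187 183 171 157 151 153 161]
 [166 152 139 136 146 154 161 162 159 154 151 146 142 153 166 173]]
```

```bash
python3 -m creep '[{"travel":[0,0,0],"twist":0.5,"grip":1},{"travel":[0,0,0],"twist":0.6,"grip":1},{"travel":[0.2,0.7,0],"twist":0,"grip":1},{"travel":[0.35,1,0],"twist":0,"grip":1},{"travel":[0.35,1,0],"twist":0,"grip":1},{"travel":[0.35,1,0],"twist":0,"grip":1},{"travel":[0.35,1,0],"twist":0,"grip":1},{"travel":[0.35,1,0],"twist":0,"grip":1},{"travel":[0.35,1,0],"twist":0,"grip":1},{"travel":[0.35,1,0],"twist":0,"grip":1},{"travel":[0.26,0.84,0],"twist":0,"grip":1},{"travel":[0,0,0],"twist":0,"grip":1}]'
python3 -m creep '[{"travel":[0,0,0.7],"twist":0,"grip":1},{"travel":[0,0,0.8],"twist":0,"grip":1},{"travel":[0,0,0.8],"twist":0,"grip":1},{"travel":[0,0,0.6],"twist":0,"grip":1},{"travel":[0,0,0.2],"twist":0,"grip":1},{"travel":[0,0,0],"twist":0,"grip":1}]'
python3 -m creep '[{"travel":[0,0,0.2],"twist":0,"grip":1},{"travel":[0,0,0],"twist":0,"grip":1}]'
```

```text
time_s: 36.62
tcp_pos: [0.4375, 0.172, 0.204]
eef_rot: [0.978, 0.211, -0.002, 0.0]
force: [-0.4, -0.6, -2.7]
gripper_width: 0.5
gripper_force: 123.4
time_s: 37.38
tcp_pos: [0.4373, 0.1733, 0.1124]
eef_rot: [0.977, 0.212, -0.001, 0.0]
force: [0.7, -0.1, -1.3]
gripper_width: 0.498
gripper_force: 123.4
time_s: 37.62
tcp_pos: [0.4378, 0.1732, 0.1067]
eef_rot: [0.977, 0.212, -0.0, -0.0]
force: [-1.2, -0.1, -1.4]
gripper_width: 0.495
gripper_force: 123.4
```

```bash
python3 -m creep '[{"travel":[0,0,0.15],"twist":0,"grip":1},{"travel":[0,0,0],"twist":0,"grip":1}]'
python3 -m creep '[{"travel":[0,0,0.1],"twist":0,"grip":1},{"travel":[0,0,0],"twist":0,"grip":1}]'
python3 -m creep '[{"travel":[0,0,0.08],"twist":0,"grip":1},{"travel":[0,0,0],"twist":0,"grip":1}]'
```

```text
time_s: 37.88
tcp_pos: [0.4387, 0.1734, 0.1029]
eef_rot: [0.977, 0.212, 0.001, -0.0]
force: [-0.5, 0.1, 4.0]
gripper_width: 0.502
gripper_force: 124.2
time_s: 38.12
tcp_pos: [0.4389, 0.1734, 0.1002]
eef_rot: [0.977, 0.212, 0.001, -0.0]
force: [-2.5, -1.0, 7.8]
gripper_width: 0.497
gripper_force: 124.7
time_s: 38.38
tcp_pos: [0.4389, 0.1734, 0.0978]
eef_rot: [0.977, 0.212, 0.001, -0.0]
force: [-3.1, -1.4, 9.3]
gripper_width: 0.501
gripper_force: 124.6
```

```bash
python3 -m creep '[{"travel":[0,0,0.06],"twist":0,"grip":1},{"travel":[0,0,0],"twist":0,"grip":1}]'
python3 -m creep '[{"travel":[0,0,0.06],"twist":0,"grip":1},{"travel":[0,0,0],"twist":0,"grip":1}]'
python3 -c "
from h import *
go(*ps(-.11,.008),.096,24.5)
s=r.read_state();print((s['tcp_pos'][:2]-F)@X,(s['tcp_pos'][:2]-F)@Y)
print(proj('top',[*[list(ps(-.205+.105,.008+k))+[.0] for k in(-.048,0,.048)]]))
a=snap('top','t14.png').astype(int)
for row in (228,232,236,240,244,248,252): print(row,a[row,296:352:2].sum(1)//3)"
```

```text
time_s: 38.62
tcp_pos: [0.4387, 0.1733, 0.096]
eef_rot: [0.977, 0.212, 0.001, -0.0]
force: [-3.2, -1.6, 9.3]
gripper_width: 0.499
gripper_force: 124.4
time_s: 38.88
tcp_pos: [0.4389, 0.1734, 0.0957]
eef_rot: [0.977, 0.212, 0.002, -0.0]
force: [-11.3, -4.0, 33.9]
gripper_width: 0.499
gripper_force: 127.1
twist -0.0 travel [ 3.3  -0.12 -0.01] t 38.9 tcp [0.4389 0.1734 0.0957] yaw 24.46 tilt 0.18 w 0.499 F [-11.3  -4.   33.9] 127.1
-0.20902274547397662 0.007554840903150247
[[342.66752036 218.31408232]
 [327.37414876 225.60530673]
 [312.06468128 232.90481337]]
228 [186 186 187 187 186 187 187 188 187 187 187 188 187 188 192 199 215 225
 228 229 229 229 229 229 229 223 201 187]
232 [187 187 186 186 186 186 187 188 188 188 195 211 221 228 230 230 229 229
 229 230 230 230 230 230 230 230 220 168]
236 [187 187 187 186 187 188 187 187 187 199 227 230 230 230 230 231 231 231
 230 231 230 230 230 230 230 230 229 209]
240 [186 187 188 187 187 187 186 187 187 187 195 209 229 231 231 231 231 231
 231 230 230 230 230 230 230 230 229 230]
244 [188 187 187 188 187 187 187 187 187 187 185 164 185 226 231 231 231 231
 231 231 230 230 230 229 227 221 228 223]
248 [187 186 187 185 186 187 186 187 187 187 187 184 168 200 229 231 231 231
 231 230 230 229 195 157 155 154 154 151]
252 [186 186 187 187 187 188 187 187 186 187 187 187 181 172 198 229 231 231
 231 231 231 223 169 151 151 151 141 113]
```

```bash
python3 -c "
from h import *
a=cv2.imread('pics/t14.png')
m=((a.min(2)>205)*255).astype('uint8');m[:205]=0;m[262:]=0;m[:,:300]=0;m[:,375:]=0
c=max(cv2.findContours(m,0,1)[0],key=cv2.contourArea);print(cv2.contourArea(c))
p=cv2.approxPolyDP(c,3,True).reshape(-1,2);w=cast('top',p,.003)[:,:2]
for i,q in zip(p,w): print(i,((q-F)@X).round(4),((q-F)@Y).round(4))
"
```

```text
742.0
[345 222] -0.1121 -0.041
[315 234] -0.1063 0.05
[329 261] -0.1913 0.0474
[341 245] -0.1655 -0.0026
[352 244] -0.1762 -0.0317
```

```bash
python3 -m creep '[{"travel":[0,0,-0.06],"twist":0,"grip":1},{"travel":[0.4,-0.015,0],"twist":0,"grip":1},{"travel":[0.4,-0.015,0],"twist":0,"grip":1},{"travel":[0.4,-0.015,0],"twist":0,"grip":1},{"travel":[0.4,-0.015,0],"twist":0,"grip":1},{"travel":[0.3,-0.01,0],"twist":0,"grip":1},{"travel":[0.3,-0.01,0],"twist":0,"grip":1},{"travel":[0.3,-0.01,0],"twist":0,"grip":1},{"travel":[0.2,-0.01,0],"twist":0,"grip":1},{"travel":[0.2,-0.01,0],"twist":0,"grip":1},{"travel":[0,0,0],"twist":0,"grip":1}]'
python3 -m creep '[{"travel":[0.2,-0.01,0],"twist":0,"grip":1},{"travel":[0.1,0,0],"twist":0,"grip":1},{"travel":[0,0,0],"twist":0,"grip":1}]'
python3 -c "
from h import *
s=r.read_state();print((s['tcp_pos'][:2]-F)@X,(s['tcp_pos'][:2]-F)@Y)"
```

```text
time_s: 40.3
tcp_pos: [0.5167, 0.2125, 0.096]
eef_rot: [0.977, 0.212, 0.001, -0.0]
force: [-2.1, -1.2, 10.0]
gripper_width: 0.504
gripper_force: 124.8
time_s: 40.67
tcp_pos: [0.5245, 0.2163, 0.0961]
eef_rot: [0.977, 0.212, 0.001, 0.0]
force: [-3.7, -1.3, 11.4]
gripper_width: 0.499
gripper_force: 125.1
-0.11327703173992162 0.007968248030406957
```

```bash
python3 -m creep '[{"travel":[0.15,-0.005,0],"twist":0,"grip":1},{"travel":[0.1,0,0],"twist":0,"grip":1},{"travel":[0,0,0],"twist":0,"grip":1}]'
python3 -m creep '[{"travel":[0.1,0,0],"twist":0,"grip":1},{"travel":[0,0,0],"twist":0,"grip":1}]'
python3 -m creep '[{"travel":[0.07,0,0],"twist":0,"grip":1},{"travel":[0,0,0],"twist":0,"grip":1}]'
python3 -c "
from h import *
s=r.read_state();print((s['tcp_pos'][:2]-F)@X,(s['tcp_pos'][:2]-F)@Y)"
```

```text
time_s: 41.05
tcp_pos: [0.5312, 0.2196, 0.0961]
eef_rot: [0.977, 0.212, 0.001, 0.0]
force: [-4.1, -1.6, 10.6]
gripper_width: 0.502
gripper_force: 125.1
time_s: 41.3
tcp_pos: [0.534, 0.2209, 0.0961]
eef_rot: [0.977, 0.212, 0.001, -0.0]
force: [-4.1, -0.6, 12.0]
gripper_width: 0.502
gripper_force: 124.9
time_s: 41.55
tcp_pos: [0.5351, 0.2213, 0.0962]
eef_rot: [0.977, 0.212, -0.0, 0.0]
force: [-9.0, -5.0, 17.2]
gripper_width: 0.504
gripper_force: 125.7
-0.10157698328237018 0.0077174528048348685
```

Wall contact is at the same depth as before. I'll lift, retreat and check the load: A read about −3.7 N with the weight and −2.3 N without.

```bash
python3 -m creep '[{"travel":[-0.06,0,0],"twist":0,"grip":1},{"travel":[0,0,-0.1],"twist":0,"grip":1},{"travel":[0,0,-0.2],"twist":0,"grip":1},{"travel":[0,0,-0.2],"twist":0,"grip":1},{"travel":[-0.2,0,0],"twist":0,"grip":1},{"travel":[-0.3,0.01,0],"twist":0,"grip":1},{"travel":[-0.4,0.012,0],"twist":0,"grip":1},{"travel":[-0.5,0.015,0],"twist":0,"grip":1},{"travel":[-0.5,0.015,0],"twist":0,"grip":1},{"travel":[-0.5,0.015,0],"twist":0,"grip":1},{"travel":[-0.4,0.015,0],"twist":0,"grip":1},{"travel":[0,0,0],"twist":0,"grip":1}]'
python3 -c "
from h import *
a=snap('top','t15.png')
m=((a.max(2)<120)*255).astype('uint8');m[:195]=0;m[250:]=0;m[:,:285]=0;m[:,365:]=0
n,_,st,ce=cv2.connectedComponentsWithStats(m)
for i in range(1,n):
  if st[i,4]>5:
    q=cast('top',[ce[i]],.035)[0,:2];print(st[i],ce[i].round(1),((q-F)@X).round(3),((q-F)@Y).round(3))
s=r.read_state();print((s['tcp_pos'][:2]-F)@X,(s['tcp_pos'][:2]-F)@Y)"
```

```text
time_s: 43.05
tcp_pos: [0.4574, 0.1834, 0.1101]
eef_rot: [0.977, 0.212, -0.0, 0.0]
force: [0.2, 0.9, -4.2]
gripper_width: 0.496
gripper_force: 123.0
[328 227   7   7  40] [331.1 230.2] -0.115 0.008
[328 236  37  14 247] [352.2 245. ] -0.176 -0.027
-0.18720979865620932 0.008273940157478656
```

Weight B is loaded, about 33 mm behind the lip, and the load agrees. I'll dump it facing the opposite (−x) tray wall to stay clear of A.

```bash
python3 -m creep '[{"travel":[0,0,-0.4],"twist":0,"grip":1},{"travel":[0,0,-0.7],"twist":0,"grip":1},{"travel":[0,0,-0.8],"twist":0,"grip":1},{"travel":[0,0,-0.8],"twist":0,"grip":1},{"travel":[0,0,-0.6],"twist":0,"grip":1},{"travel":[0,0,0],"twist":-0.4,"grip":1},{"travel":[0,0,0],"twist":-0.8,"grip":1},{"travel":[0,0,0],"twist":-1,"grip":1},{"travel":[0,0,0],"twist":-1,"grip":1},{"travel":[0,0,0],"twist":-1,"grip":1},{"travel":[0,0,0],"twist":-1,"grip":1},{"travel":[0,0,0],"twist":-1,"grip":1}]'
python3 -m creep '[{"travel":[0,0,0],"twist":-1,"grip":1},{"travel":[0,0,0],"twist":-1,"grip":1},{"travel":[0,0,0],"twist":-1,"grip":1},{"travel":[0,0,0],"twist":-1,"grip":1},{"travel":[0,0,0],"twist":-1,"grip":1},{"travel":[0,0,0],"twist":-1,"grip":1},{"travel":[0,0,0],"twist":-1,"grip":1},{"travel":[0,0,0],"twist":-1,"grip":1},{"travel":[0,0,0],"twist":-1,"grip":1},{"travel":[0,0,0],"twist":-1,"grip":1},{"travel":[0,0,0],"twist":-1,"grip":1},{"travel":[0,0,0],"twist":-1,"grip":1}]'
python3 -c "
from h import *
q=cast('scene',[[232.8,292.8]],.024)[0,:2];print('A',(q-TC)@TX,(q-TC)@TY)
go(*pt(.035,0),.205,214);print(r.read_state()['joint_positions'][5])"
```

```text
time_s: 44.6
tcp_pos: [0.4586, 0.1839, 0.2099]
eef_rot: [0.777, 0.63, 0.0, 0.0]
force: [-1.1, -0.3, -3.7]
gripper_width: 0.502
gripper_force: 123.0
time_s: 46.1
tcp_pos: [0.4587, 0.184, 0.21]
eef_rot: [-0.01, 1.0, 0.0, 0.001]
force: [0.2, -0.3, -4.4]
gripper_width: 0.501
gripper_force: 123.0
A 0.05731967961892756 0.002660003204251671
twist -3.82 travel [-4.4   9.    0.17] t 46.1 tcp [0.4587 0.184  0.21  ] yaw -178.84 tilt 0.08 w 0.501 F [ 0.2 -0.3 -4.4] 123.0
-1.3037475282712323
```

```bash
python3 -m creep '[{"travel":[0,0,0],"twist":-0.95,"grip":1},{"travel":[0,0,0],"twist":-0.95,"grip":1},{"travel":[0,0,0],"twist":-0.95,"grip":1},{"travel":[0,0,0],"twist":-0.95,"grip":1},{"travel":[-0.2,0.5,0],"twist":0,"grip":1},{"travel":[-0.4,0.8,0],"twist":0,"grip":1},{"travel":[-0.5,1,0],"twist":0,"grip":1},{"travel":[-0.5,1,0],"twist":0,"grip":1},{"travel":[-0.5,1,0],"twist":0,"grip":1},{"travel":[-0.5,1,0],"twist":0,"grip":1},{"travel":[-0.5,1,0],"twist":0,"grip":1},{"travel":[-0.5,1,0],"twist":0,"grip":1}]'
python3 -m creep '[{"travel":[-0.4,0.9,0],"twist":0,"grip":1},{"travel":[-0.3,0.6,0],"twist":0,"grip":1},{"travel":[-0.1,0.2,0],"twist":0,"grip":1},{"travel":[0,0,0],"twist":0,"grip":1}]'
python3 -c "
from h import *
go(*pt(.025,0),.126,214)
snap('scene','s16.png');a=snap('top','t16.png')
m=((a.max(2)<110)*255).astype('uint8')
c=[(x,y) for x,y in [(0,0)]]
"
```

```text
time_s: 47.6
tcp_pos: [0.4265, 0.4282, 0.2095]
eef_rot: [-0.287, 0.958, 0.0, 0.0]
force: [-0.2, 0.5, -3.3]
gripper_width: 0.495
gripper_force: 123.0
time_s: 48.1
tcp_pos: [0.4187, 0.482, 0.2091]
eef_rot: [-0.288, 0.958, -0.0, -0.0]
force: [0.4, -0.2, -3.7]
gripper_width: 0.503
gripper_force: 122.9
twist -0.06 travel [0.39 0.02 2.77] t 48.1 tcp [0.4187 0.482  0.2091] yaw -146.52 tilt 0.01 w 0.503 F [ 0.4 -0.2 -3.7] 122.9
```

```bash
python3 -m creep '[{"travel":[0.3,0,0],"twist":0,"grip":1},{"travel":[0,0,0.6],"twist":0,"grip":1},{"travel":[0,0,0.8],"twist":0,"grip":1},{"travel":[0,0,0.8],"twist":0,"grip":1},{"travel":[0,0,0.45],"twist":0,"grip":1},{"travel":[0,0,0],"twist":0,"grip":1}]'
python3 -m creep '[{"travel":[0.3,0,0],"twist":0,"grip":1},{"travel":[0.2,0,0],"twist":0,"grip":1},{"travel":[0,0,0],"twist":0,"grip":1}]'
python3 -c "
from h import *
s=r.read_state();print((s['tcp_pos'][:2]-TC)@TX,(s['tcp_pos'][:2]-TC)@TY)"
```

```text
time_s: 48.95
tcp_pos: [0.4112, 0.4763, 0.1284]
eef_rot: [-0.288, 0.958, -0.0, -0.001]
force: [0.1, -0.2, -2.5]
gripper_width: 0.498
gripper_force: 122.9
time_s: 49.32
tcp_pos: [0.3987, 0.4685, 0.1303]
eef_rot: [-0.289, 0.957, 0.0, 0.0]
force: [0.3, -0.1, -3.5]
gripper_width: 0.504
gripper_force: 123.0
0.012538564665073356 -0.0006307942927853261
```

```bash
python3 -m creep '[{"travel":[0,0,0.22],"twist":0,"grip":1},{"travel":[0.15,0,0],"twist":0,"grip":1},{"travel":[0,0,0],"twist":0,"grip":1}]'
python3 -m creep '[{"travel":[0.15,0,-0.08],"twist":0,"grip":1},{"travel":[0,0,0],"twist":0,"grip":1}]'
python3 -m creep '[{"travel":[0.2,0,-0.14],"twist":0,"grip":1},{"travel":[0,0,0],"twist":0,"grip":1}]'
python3 -c "
from h import *
s=r.read_state();print((s['tcp_pos'][:2]-TC)@TX,(s['tcp_pos'][:2]-TC)@TY)"
```

```text
time_s: 49.7
tcp_pos: [0.3954, 0.4661, 0.1231]
eef_rot: [-0.288, 0.958, 0.0, 0.0]
force: [1.9, 0.3, -4.3]
gripper_width: 0.495
gripper_force: 123.1
time_s: 49.95
tcp_pos: [0.3923, 0.4641, 0.1262]
eef_rot: [-0.288, 0.958, 0.001, 0.001]
force: [4.7, 2.7, -4.6]
gripper_width: 0.501
gripper_force: 123.0
time_s: 50.2
tcp_pos: [0.3868, 0.4606, 0.1304]
eef_rot: [-0.288, 0.958, 0.0, 0.001]
force: [2.9, 1.5, -2.7]
gripper_width: 0.5
gripper_force: 123.3
-0.0017976930160089402 -0.0005253924946128799
```

```bash
python3 -m creep '[{"travel":[0.23,0,-0.14],"twist":0,"grip":1},{"travel":[0.23,0,-0.13],"twist":0,"grip":1},{"travel":[0.23,0,-0.11],"twist":0,"grip":1},{"travel":[0.23,0,-0.1],"twist":0,"grip":1},{"travel":[0.23,0,-0.1],"twist":0,"grip":1},{"travel":[0,0,0],"twist":0,"grip":1}]'
python3 -m creep '[{"travel":[0.29,0,-0.08],"twist":0,"grip":1},{"travel":[0.29,0,-0.07],"twist":0,"grip":1},{"travel":[0.29,0,-0.06],"twist":0,"grip":1},{"travel":[0,0,0],"twist":0,"grip":1}]'
python3 -m creep '[{"travel":[0.33,0,-0.04],"twist":0,"grip":1},{"travel":[0.33,0,-0.03],"twist":0,"grip":1},{"travel":[0.33,0,-0.02],"twist":0,"grip":1},{"travel":[0.33,0,0],"twist":0,"grip":1},{"travel":[0,0,0],"twist":0,"grip":1},{"travel":[0,0,0],"twist":0,"grip":1}]'
python3 -c "
from h import *
s=r.read_state();print((s['tcp_pos'][:2]-TC)@TX,(s['tcp_pos'][:2]-TC)@TY)
snap('scene','s17.png')"
```

```text
time_s: 50.95
tcp_pos: [0.3581, 0.4415, 0.1474]
eef_rot: [-0.289, 0.957, 0.0, 0.001]
force: [5.3, 2.1, -2.9]
gripper_width: 0.499
gripper_force: 124.9
time_s: 51.45
tcp_pos: [0.3362, 0.4269, 0.1536]
eef_rot: [-0.288, 0.957, 0.0, 0.0]
force: [4.1, 2.2, -3.5]
gripper_width: 0.5
gripper_force: 125.7
time_s: 52.2
tcp_pos: [0.3032, 0.405, 0.1559]
eef_rot: [-0.288, 0.958, -0.0, -0.0]
force: [2.9, 3.1, -3.6]
gripper_width: 0.495
gripper_force: 125.4
-0.10215051180534901 0.00019965597867565313
```

```bash
python3 -m creep '[{"travel":[-0.15,0,0],"twist":0,"grip":1},{"travel":[-0.2,0,0.1],"twist":0,"grip":1},{"travel":[-0.3,0,0.1],"twist":0,"grip":1},{"travel":[-0.3,0,0],"twist":0,"grip":1},{"travel":[-0.3,0,0],"twist":0,"grip":1},{"travel":[-0.3,0,0],"twist":0,"grip":1},{"travel":[-0.4,0,0],"twist":0,"grip":1},{"travel":[-0.4,0,0],"twist":0,"grip":1},{"travel":[-0.2,0,0],"twist":0,"grip":1},{"travel":[0,0,0],"twist":0,"grip":1}]'
python3 -m creep '[{"travel":[0,0,-0.4],"twist":0,"grip":1},{"travel":[0,0,-0.8],"twist":0,"grip":1},{"travel":[0,0,-0.8],"twist":0,"grip":1},{"travel":[0,0,-1],"twist":0,"grip":1},{"travel":[0,0,-0.5],"twist":0,"grip":1},{"travel":[0,0,0],"twist":0,"grip":1}]'
python3 -c "
from h import *
a=snap('top','t18.png');b=snap('scene','s18.png')
# bright low-saturation blobs inside tray in scene
def blobs(im,n,z):
    quad=proj(n,[list(pt(x,y))+[.02] for x,y in((.093,.068),(-.093,.068),(-.093,-.068),(.093,-.068))]).astype(int)
    k=np.zeros(im.shape[:2],'uint8');cv2.fillConvexPoly(k,quad,255)
    m=((im.min(2)>120)*255).astype('uint8')&k
    N,_,st,ce=cv2.connectedComponentsWithStats(m)
    for i in range(1,N):
        if st[i,4]>15:
            q=cast(n,[ce[i]],z)[0,:2]-TC;print(n,st[i],(q@TX).round(3),(q@TY).round(3))
blobs(a,'top',.024);blobs(b,'scene',.02)
s=r.read_state();print((s['tcp_pos'][:2]-TC)@TX,(s['tcp_pos'][:2]-TC)@TY)"
```

```text
time_s: 53.5
tcp_pos: [0.367, 0.4472, 0.1499]
eef_rot: [-0.288, 0.958, -0.0, -0.0]
force: [-0.7, -0.6, -1.4]
gripper_width: 0.502
gripper_force: 125.4
time_s: 54.25
tcp_pos: [0.3669, 0.4473, 0.2559]
eef_rot: [-0.289, 0.957, 0.0, 0.001]
force: [0.0, -0.7, -2.2]
gripper_width: 0.497
gripper_force: 125.5
top [229 240  21  14 144] 0.072 -0.045
top [206 250  45  31 756] 0.05 0.014
top [251 297  10   7  48] -0.074 -0.003
scene [248 273   7   5  20] 0.059 -0.066
scene [199 278  57  51 747] 0.059 0.016
scene [271 301  11   9  39] -0.03 -0.014
scene [272 306  29  17 216] -0.064 0.003
-0.02639781418923828 -0.0005216786323939378
```

Load is back to scoop-only, so B has slid off. I'll re-level over the −x rim from outside.

```bash
python3 -m creep '[{"travel":[0.5,0,0],"twist":0,"grip":1},{"travel":[1,0,0],"twist":0,"grip":1},{"travel":[1,0,0],"twist":0,"grip":1},{"travel":[1,0,0],"twist":0,"grip":1},{"travel":[0.7,0,0],"twist":0,"grip":1},{"travel":[0.25,0,0],"twist":0,"grip":1},{"travel":[0,0,0.7],"twist":0,"grip":1},{"travel":[0,0,0.9],"twist":0,"grip":1},{"travel":[0,0,0.9],"twist":0,"grip":1},{"travel":[0,0,0.5],"twist":0,"grip":1},{"travel":[0,0,0],"twist":0,"grip":1}]'
python3 -m creep '[{"travel":[-0.3,0,0],"twist":0,"grip":1},{"travel":[-0.2,0,0],"twist":0,"grip":1},{"travel":[0,0,0],"twist":0,"grip":1}]'
python3 -m creep '[{"travel":[-0.2,0,0],"twist":0,"grip":1},{"travel":[0,0,0],"twist":0,"grip":1}]'
python3 -c "
from h import *
s=r.read_state();print((s['tcp_pos'][:2]-TC)@TX,(s['tcp_pos'][:2]-TC)@TY)"
```

```text
time_s: 55.72
tcp_pos: [0.2554, 0.3732, 0.1642]
eef_rot: [-0.288, 0.958, -0.001, -0.001]
force: [0.2, 0.6, -2.4]
gripper_width: 0.497
gripper_force: 125.5
time_s: 56.1
tcp_pos: [0.2686, 0.3821, 0.1654]
eef_rot: [-0.288, 0.958, 0.0, 0.0]
force: [-1.1, 0.1, -1.4]
gripper_width: 0.496
gripper_force: 125.5
time_s: 56.35
tcp_pos: [0.2733, 0.3852, 0.1651]
eef_rot: [-0.288, 0.958, 0.0, 0.0]
force: [0.2, 0.2, -3.1]
gripper_width: 0.499
gripper_force: 125.5
-0.13802875409116677 0.0004752833278779837
```

```bash
python3 -m creep '[{"travel":[-0.2,0,0],"twist":0,"grip":1},{"travel":[0,0,0],"twist":0,"grip":1}]'
python3 -m creep '[{"travel":[-0.2,0,0],"twist":0,"grip":1},{"travel":[0,0,0],"twist":0,"grip":1}]'
python3 -m creep '[{"travel":[-0.2,0,0],"twist":0,"grip":1},{"travel":[0,0,0],"twist":0,"grip":1}]'
python3 -c "
from h import *
s=r.read_state();print((s['tcp_pos'][:2]-TC)@TX,(s['tcp_pos'][:2]-TC)@TY)"
```

```text
time_s: 56.6
tcp_pos: [0.2783, 0.3885, 0.165]
eef_rot: [-0.288, 0.958, 0.0, 0.0]
force: [0.6, -0.2, -1.9]
gripper_width: 0.501
gripper_force: 125.5
time_s: 56.85
tcp_pos: [0.2833, 0.3919, 0.165]
eef_rot: [-0.288, 0.958, 0.0, 0.0]
force: [0.6, -0.9, -2.8]
gripper_width: 0.499
gripper_force: 125.5
time_s: 57.1
tcp_pos: [0.2883, 0.3952, 0.165]
eef_rot: [-0.288, 0.958, 0.0, 0.0]
force: [-0.0, 0.0, -2.7]
gripper_width: 0.499
gripper_force: 125.5
-0.11999636435748652 0.0003142723251475239
```

```bash
python3 -m creep '[{"travel":[-0.2,0,0],"twist":0,"grip":1},{"travel":[0,0,0],"twist":0,"grip":1}]'
python3 -m creep '[{"travel":[-0.2,0,0],"twist":0,"grip":1},{"travel":[0,0,0],"twist":0,"grip":1}]'
python3 -m creep '[{"travel":[-0.2,0,0],"twist":0,"grip":1},{"travel":[0,0,0],"twist":0,"grip":1}]'
python3 -c "
from h import *
s=r.read_state();print((s['tcp_pos'][:2]-TC)@TX,(s['tcp_pos'][:2]-TC)@TY)"
```

```text
time_s: 57.35
tcp_pos: [0.2925, 0.3979, 0.165]
eef_rot: [-0.288, 0.958, -0.0, -0.001]
force: [-3.7, -1.9, 4.5]
gripper_width: 0.495
gripper_force: 126.3
time_s: 57.6
tcp_pos: [0.2975, 0.4012, 0.1652]
eef_rot: [-0.288, 0.958, -0.0, -0.001]
force: [-5.1, -2.5, 6.9]
gripper_width: 0.499
gripper_force: 126.6
time_s: 57.85
tcp_pos: [0.3024, 0.4044, 0.1651]
eef_rot: [-0.288, 0.958, -0.0, -0.001]
force: [-6.2, -3.3, 6.9]
gripper_width: 0.496
gripper_force: 126.6
-0.10318885377890064 0.00017121344773381888
```

```bash
python3 -m creep '[{"travel":[-0.25,0,0.02],"twist":0,"grip":1},{"travel":[-0.25,0,0.03],"twist":0,"grip":1},{"travel":[-0.25,0,0.05],"twist":0,"grip":1},{"travel":[0,0,0],"twist":0,"grip":1}]';  python3 -m creep '[{"travel":[-0.25,0,0.08],"twist":0,"grip":1},{"travel":[-0.25,0,0.08],"twist":0,"grip":1},{"travel":[-0.25,0,0.08],"twist":0,"grip":1},{"travel":[0,0,0],"twist":0,"grip":1}]'
python3 -m creep '[{"travel":[-0.25,0,0.11],"twist":0,"grip":1},{"travel":[-0.25,0,0.13],"twist":0,"grip":1},{"travel":[0,0,0],"twist":0,"grip":1}]'
python3 -c "
from h import *
s=r.read_state();print((s['tcp_pos'][:2]-TC)@TX,(s['tcp_pos'][:2]-TC)@TY)"
```

```text
time_s: 58.35
tcp_pos: [0.322, 0.4175, 0.1625]
eef_rot: [-0.288, 0.958, 0.0, -0.0]
force: [-2.7, -2.3, 7.1]
gripper_width: 0.499
gripper_force: 126.9
time_s: 58.85
tcp_pos: [0.342, 0.4309, 0.1564]
eef_rot: [-0.288, 0.958, 0.001, 0.002]
force: [1.0, 0.0, 11.9]
gripper_width: 0.495
gripper_force: 126.0
time_s: 59.22
tcp_pos: [0.3557, 0.44, 0.1501]
eef_rot: [-0.288, 0.958, 0.002, 0.004]
force: [4.9, 2.8, 15.3]
gripper_width: 0.497
gripper_force: 125.3
-0.03903532406352739 -0.00017909834886191607
```

```bash
python3 -m creep '[{"travel":[0,0,-0.6],"twist":0,"grip":1},{"travel":[0,0,-1],"twist":0,"grip":1},{"travel":[0,0,-0.9],"twist":0,"grip":1},{"travel":[0,0,0],"twist":0,"grip":1}]'
python3 -c "
from h import *
go(*ps(-.125,0),.110,214)
a=snap('top','t19.png')"
```

```text
time_s: 59.72
tcp_pos: [0.3538, 0.4388, 0.2241]
eef_rot: [-0.288, 0.957, 0.001, 0.002]
force: [0.3, 0.5, -2.8]
gripper_width: 0.498
gripper_force: 123.6
twist -0.05 travel [-0.15 -9.54  3.8 ] t 59.7 tcp [0.3538 0.4388 0.2241] yaw -146.47 tilt 0.24 w 0.498 F [ 0.3  0.5 -2.8] 123.6
```

```bash
python3 -m creep '[{"travel":[0,-0.6,0],"twist":0,"grip":1},{"travel":[0,-1,0],"twist":0,"grip":1},{"travel":[0,-1,0],"twist":0,"grip":1},{"travel":[0,-1,0],"twist":0,"grip":1},{"travel":[0,-1,0],"twist":0,"grip":1},{"travel":[0,-1,0],"twist":0,"grip":1},{"travel":[0,-1,0],"twist":0,"grip":1},{"travel":[0,-1,0],"twist":0,"grip":1},{"travel":[0,-1,0],"twist":0,"grip":1},{"travel":[0,-0.7,0],"twist":0,"grip":1},{"travel":[-0.1,-0.24,0],"twist":0,"grip":1},{"travel":[0,0,0],"twist":0,"grip":1}]'
python3 - <<'E'
from h import *
a=snap('top','t20.png');b=snap('scene','s20.png')
def blobs(im,n,z):
    quad=proj(n,[list(pt(x,y))+[.02] for x,y in((.094,.069),(-.094,.069),(-.094,-.069),(.094,-.069))]).astype(int)
    k=np.zeros(im.shape[:2],'uint8');cv2.fillConvexPoly(k,quad,255)
    m=((im.min(2)>115)*255).astype('uint8')&k
    N,_,st,ce=cv2.connectedComponentsWithStats(m)
    for i in range(1,N):
        if st[i,4]>15:
            q=cast(n,[st[i,:2]+st[i,2:4]/2],z)[0,:2]-TC;print(n,st[i],(q@TX).round(3),(q@TY).round(3))
blobs(a,'top',.024);blobs(b,'scene',.02)
go(*ps(-.125,0),.110,214)
E
```

```text
time_s: 61.28
tcp_pos: [0.5136, 0.2011, 0.2222]
eef_rot: [-0.288, 0.958, 0.0, -0.0]
force: [-0.7, 0.1, -1.6]
gripper_width: 0.498
gripper_force: 123.5
top [ 204  239   75   79 2952] -0.003 -0.001
scene [ 199  278  119   68 3098] -0.011 0.019
twist -0.05 travel [-0.16 -0.02  3.75] t 61.4 tcp [0.5132 0.2017 0.2224] yaw -146.43 tilt 0.02 w 0.497 F [-0.7 -0.4 -2.2] 123.5
```

Run:
```python
from h import *
for n,f,z in(('top','t20.png',.024),('scene','s20.png',.022)):
    im=cv2.imread('pics/'+f)
    quad=proj(n,[list(pt(x,y))+[.02] for x,y in((.094,.069),(-.094,.069),(-.094,-.069),(.094,-.069))]).astype(int)
    k=np.zeros(im.shape[:2],'uint8');cv2.fillConvexPoly(k,quad,255)
    v=im.min(2)[k>0];t,_=cv2.threshold(v,0,255,cv2.THRESH_OTSU);print('otsu',t,np.percentile(v,[5,50,95]))
    m=((im.min(2)>t)*255).astype('uint8')&k
    N,_,st,ce=cv2.connectedComponentsWithStats(m)
    for i in range(1,N):
        if st[i,4]>15:
            q=cast(n,[st[i,:2]+st[i,2:4]/2],z)[0,:2]-TC;print(n,st[i],(q@TX).round(3),(q@TY).round(3))
# weights left near the stop? (hub darkness)
im=cv2.imread('pics/t20.png');print(im[203:220:2,312:328:2].mean(2).astype(int))
```

```text
otsu 159.0 [ 95. 125. 210.]
top [219 251  20  20 256] 0.056 0.002
top [244 284  20  20 255] -0.057 -0.007
otsu 103.0 [ 64. 120. 182.]
scene [ 198  277  120   69 3600] -0.011 0.021
[[209 210 209 210 210 209 209 210]
 [210 210 210 210 210 210 210 204]
 [210 210 210 210 209 205 188 158]
 [210 211 209 199 176 151 157 165]
 [208 199 174 140 150 165 180 191]
 [172 140 152 165 180 189 190 190]
 [152 167 183 191 193 188 155 123]
 [186 191 193 193 193 177  85  49]
 [194 193 193 193 193 174  73  48]]
```

```bash
python3 -m creep '[{"travel":[0,0,0.7],"twist":0,"grip":1},{"travel":[0,0,1],"twist":0,"grip":1},{"travel":[0,0,1],"twist":0,"grip":1},{"travel":[0,0,0.8],"twist":0,"grip":1},{"travel":[0,0,0.15],"twist":0,"grip":1},{"travel":[0,0,0],"twist":0,"grip":1}]'
python3 -m creep '[{"travel":[0,0,0.1],"twist":0,"grip":1},{"travel":[0,0,0],"twist":0,"grip":1}]'
python3 -m creep '[{"travel":[0,0,0.1],"twist":0,"grip":1},{"travel":[0,0,0],"twist":0,"grip":1}]'
```

```text
time_s: 62.12
tcp_pos: [0.5137, 0.2015, 0.1136]
eef_rot: [-0.289, 0.957, 0.0, 0.0]
force: [0.2, 0.0, -1.8]
gripper_width: 0.497
gripper_force: 123.5
time_s: 62.38
tcp_pos: [0.5138, 0.2012, 0.1106]
eef_rot: [-0.288, 0.957, 0.0, 0.0]
force: [-0.8, -0.7, -2.4]
gripper_width: 0.501
gripper_force: 123.5
time_s: 62.62
tcp_pos: [0.5145, 0.2015, 0.1084]
eef_rot: [-0.288, 0.958, 0.0, 0.001]
force: [-0.7, 0.8, 9.3]
gripper_width: 0.501
gripper_force: 125.0
```

The tray holds two round blobs, at x = +56 mm and −57 mm, so both weights are in. The lip touches the bench; I'll press level.

```bash
python3 -m creep '[{"travel":[0,0,0.1],"twist":0,"grip":1},{"travel":[0,0,0.1],"twist":0,"grip":1},{"travel":[0,0,0.1],"twist":0,"grip":1},{"travel":[0,0,0],"twist":0,"grip":1}]'
python3 -m creep '[{"travel":[0,0,0.08],"twist":0,"grip":1},{"travel":[0,0,0],"twist":0,"grip":1}]'
python3 -m creep '[{"travel":[0,0,0.05],"twist":0,"grip":1},{"travel":[0,0,0],"twist":0,"grip":1}]'
```

```text
time_s: 63.12
tcp_pos: [0.5161, 0.2019, 0.1004]
eef_rot: [-0.288, 0.957, 0.0, 0.003]
force: [4.0, 2.5, 13.5]
gripper_width: 0.499
gripper_force: 124.9
time_s: 63.38
tcp_pos: [0.5161, 0.2019, 0.098]
eef_rot: [-0.288, 0.957, 0.0, 0.003]
force: [4.9, 2.7, 15.2]
gripper_width: 0.498
gripper_force: 125.0
time_s: 63.62
tcp_pos: [0.5159, 0.2019, 0.0966]
eef_rot: [-0.288, 0.957, 0.0, 0.003]
force: [4.6, 2.4, 15.4]
gripper_width: 0.499
gripper_force: 125.3
```

```bash
python3 -m creep '[{"travel":[0,0,0.04],"twist":0,"grip":1},{"travel":[0,0,0],"twist":0,"grip":1}]'
python3 -m creep '[{"travel":[0,0,0.05],"twist":0,"grip":1},{"travel":[0,0,0],"twist":0,"grip":1}]'
```

```text
time_s: 63.88
tcp_pos: [0.5155, 0.2017, 0.0948]
eef_rot: [-0.288, 0.957, 0.0, 0.002]
force: [3.4, 1.8, 8.9]
gripper_width: 0.498
gripper_force: 124.2
time_s: 64.12
tcp_pos: [0.516, 0.202, 0.0944]
eef_rot: [-0.288, 0.957, 0.0, 0.003]
force: [1.0, 2.7, 20.6]
gripper_width: 0.503
gripper_force: 125.9
```

```bash
python3 -m creep '[{"travel":[0,0,0.03],"twist":0,"grip":1},{"travel":[0,0,0],"twist":0,"grip":1},{"travel":[0,0,-0.08],"twist":0,"grip":1},{"travel":[0,0,0],"twist":0,"grip":0.4},{"travel":[0,0,0],"twist":0,"grip":0.3},{"travel":[0,0,0],"twist":0,"grip":0.15},{"travel":[0,0,0],"twist":0,"grip":0},{"travel":[0,0,0],"twist":0,"grip":0},{"travel":[0,0,0],"twist":0,"grip":0},{"travel":[0,0,0],"twist":0,"grip":0}]'
python3 -m creep '[{"travel":[0,0,-0.3],"twist":0,"grip":0},{"travel":[0,0,-0.6],"twist":0,"grip":0},{"travel":[0,0,-1],"twist":0,"grip":0},{"travel":[0,0,-1],"twist":0,"grip":0},{"travel":[0,0,-1],"twist":0,"grip":0},{"travel":[0,0,-1],"twist":0,"grip":0},{"travel":[0,0,-1],"twist":0,"grip":0},{"travel":[0,0,0],"twist":0,"grip":0}]'
python3 - <<'E'
from h import *
for n in('top','scene'): snap(n,n+'_end.png')
im=cv2.imread('pics/scene_end.png')
def dark(x0,x1,y0,y1):
    m=((im.max(2)<50)*255).astype('uint8');M=np.zeros_like(m);M[y0:y1,x0:x1]=m[y0:y1,x0:x1];ys,xs=np.nonzero(M);return (len(xs),xs.min(),xs.max(),ys.min(),ys.max(),xs.mean(),ys.mean()) if len(xs) else 0
g=[.516,.202]
p=proj('scene',[g+[.142],g+[.114],g+[.086]]);print(p)
u,v=p[1].astype(int);print(dark(u-14,u+14,v-25,v+25))
im2=cv2.imread('pics/top_end.png')
for n,f,z in(('top','top_end.png',.024),):
    a=cv2.imread('pics/'+f)
    quad=proj(n,[list(pt(x,y))+[.02] for x,y in((.094,.069),(-.094,.069),(-.094,-.069),(.094,-.069))]).astype(int)
    k=np.zeros(a.shape[:2],'uint8');cv2.fillConvexPoly(k,quad,255)
    m=((a.min(2)>159)*255).astype('uint8')&k
    N,_,st,ce=cv2.connectedComponentsWithStats(m)
    print([list(s) for s in st[1:] if s[4]>15])
print(r.read_state()['force'].round(1),r.read_state()['gripper_width'],r.read_state()['time_s'])
E
```

```text
time_s: 65.38
tcp_pos: [0.5136, 0.2011, 0.093]
eef_rot: [-0.288, 0.957, 0.0, -0.0]
force: [0.1, 0.2, 1.4]
gripper_width: 1.0
gripper_force: 0.0
time_s: 66.38
tcp_pos: [0.5144, 0.2014, 0.2735]
eef_rot: [-0.288, 0.957, -0.0, 0.003]
force: [0.4, 0.2, -0.3]
gripper_width: 0.998
gripper_force: 0.0
[[338.92850542 193.33375239]
 [337.80153048 204.25098876]
 [336.69874135 214.84502508]]
(223, np.int64(331), np.int64(342), np.int64(192), np.int64(217), np.float64(336.31838565022423), np.float64(204.4170403587444))
[[np.int32(219), np.int32(251), np.int32(20), np.int32(20), np.int32(255)], [np.int32(244), np.int32(284), np.int32(20), np.int32(20), np.int32(255)]]
[ 0.6 -0.4 -0.4] 0.997059505735047 66.475
```

The block stands upright where expected, so the scoop is flat. Both weights are in the tray and the gripper is clear. Handing in.

```bash
python3 -c "
from rig import r
print(r.close_job())"
```

```text
the job is handed in; nothing more can be done
None
```

I handed the job in after 66 s: both weights present lie in the tray, and the scoop is flat on the bench and released; the hand-in returned no verdict.

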